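# Strip the packing stack back onto its shadow boards

## Task

The welding job is finished, so take the packing stack apart from the top down, one piece at a time, and set each piece upright and squarely over its own outline on the shadow boards: the nut on the yellow board, the two-hole block on the blue, the six-hole block on the red and last the square tube piece on the green. The blocks and the tube must lie lengthwise along their outlines (the nut may be turned any way). Let nothing topple, and leave the paint marker and the bent bracket where they are.

Things in the scene. Friction and masses are not known exactly. Their poses are not given: they have to be found in the camera images.
- hex_nut: grey steel hexagon nut, M16, 24 mm across the flats (flats face +-x), 27 mm across the corners (along y), 13 mm high, 0.03 kg; topmost of the stack at the start. Origin at the centre of its underside, z up
- two_hole_block: ground light-grey steel block with two holes in its top, 25 (x) x 50 (y) x 35 (z) mm, about 0.33 kg; second from the top, lying crosswise on the six-hole block. Origin at the centre of its underside, z up
- six_hole_block: ground light-grey steel block with six holes in its top, 34 (x) x 52 (y) x 26 (z) mm, about 0.29 kg; third from the top, lying lengthwise on the tube piece. Origin at the centre of its underside, z up
- tube_piece: dark piece of square steel tube, lying, 30 (x) x 70 (y) x 30 (z) mm, 0.14 kg; bottom of the stack, on the bench top. Origin at the centre of its underside, z up. The bare stack is 104 mm high: tube top at 30, six-hole block top at 56, two-hole block top at 91, nut top at 104 mm
- nut_board: yellow fixed board 56 x 88 mm, 12 mm thick (plywood with a coloured top); origin at the centre of its underside, x along the 56 mm side, y along the 88 mm side, z up, its top at z = 12 mm; never handled. The black hexagon with a yellow middle, at its centre, is the nut's place
- two_hole_board: blue fixed board 56 x 88 mm, 12 mm thick (plywood with a coloured top); origin at the centre of its underside, x along the 56 mm side, y along the 88 mm side, z up, its top at z = 12 mm; never handled. The white 25 x 50 mm rectangle with two blue dots, at its centre and long along y, is the two-hole block's place
- six_hole_board: red fixed board 56 x 88 mm, 12 mm thick (plywood with a coloured top); origin at the centre of its underside, x along the 56 mm side, y along the 88 mm side, z up, its top at z = 12 mm; never handled. The white 34 x 52 mm rectangle with six red dots, at its centre and long along y, is the six-hole block's place
- tube_board: green fixed board 56 x 88 mm, 12 mm thick (plywood with a coloured top); origin at the centre of its underside, x along the 56 mm side, y along the 88 mm side, z up, its top at z = 12 mm; never handled. The plain white 30 x 70 mm rectangle, at its centre and long along y, is the tube piece's place
- marker: bystander: loose white paint marker with a yellow cap, 17 x 134 x 17 mm, lying behind the boards, not to be moved. Origin at the centre of its underside, y along its length
- bracket: bystander: loose bent sheet-metal bracket, 55 x 58 x 42 mm, at the far left of the boards, not to be moved. Origin at the centre of its underside
Not all that is in view belongs to the job. What is shaped like the two_hole_block but turquoise is not meant.

How it is judged:
By the outcome, as a careful person would: the job done as asked, in the order asked, and still so for the second after the job is handed in, with the robot touching nothing.
It also fails if it takes over 112 s, if anything falls off the work surface, if the arm or the gripper's body presses on something with over 40 N, if the wrist force passes 120 N, or if a joint passes its speed limit or range.

## Robot

A 7-joint arm with a two-finger parallel gripper is mounted at the origin on a cart in front of the work surface, level with it; the furniture and walls round the work are solid. World frame = base frame: x ahead of the robot, y to its left, z up, the work surface at z = 0. Lengths are in m, angles in rad, forces in N, time in s.
With the tool pointing down it reaches from about 0.425 to 0.875 m from the base axis. Payload 4.7 kg.
Tool frame: the origin (TCP) lies midway between the tips of the shut fingers; the grasp point (between the pads) lies 19 mm behind it; z points along the fingers, y is the line along which they close (so a half turn about z gives the same grasp; the last joint's range is limited). The gripper opens to 87 mm and grips with 3 to 60 N. Pads are 19 mm wide; open, the fingers measure 117 mm over their backs; the gripper's body (75 mm by 190 mm) begins 51 mm behind the grasp point.
Start: joints at [-1.149, 0.321, -0.07, 1.45, 0.023, 1.371, -0.057], TCP at [0.258, 0.597, 0.223] pointing down, gripper open.
Joint ranges: [-2.86, 2.86], [-0.3, 2.09], [-1.38, 1.24], [0.06, 2.45], [-1.56, 4.7], [0.09, 2.05], [-2.69, 2.69]. Speed limits (rad/s): [2.57, 2.57, 3.14, 3.14, 3.14, 3.14, 3.14].

## Interface

Orientations are given as a rotation vector (axis times angle).
In Python, from bench import ctrl gives the robot as it stands. The module is installed in compiled form; this text tells all that it offers.
- The arm moves only by the shell command python3 -m handwheel 'ROWS' [FORCE]. ROWS is JSON, a list of rows, each a list of 7 numbers: the finger opening in m, from 0 to 0.087, then the shift along the tool's x, y, z in m, then the turn, a rotation vector about the tool's x, y, z in degrees. A call has 1 to 12 rows; each row shifts and turns the commanded pose from where the row before left it, along the tool's axes as they then stand; what a row does not reach is not made up. A row lasts 1/8 s, in which the tool goes at most 62.5 mm and 10.7 degrees, less where a joint would pass 70% of its speed; a pose out of reach is approached as far as the arm can. A call is refused whole if a number of a shift passes 0.0625 or a number of a turn 10.7, either way. A call with a gripper value outside its range is refused whole. The fingers move at their own pace and stop on an object; FORCE is the grip in N (left out, the last holds). Time passes only in rows, so rows that do not move let the fingers close. It gives the time, the measured TCP pose, the force, the opening and the grip force at its end, in the units of the state.
- ctrl.get_state(): the state, without advancing time (a new reading comes with each control period).
- ctrl.get_image(name): name is "scene" or "top" or "wrist"; returns (picture, depth): 384x512x3 uint8, blue, green, red; 384x512 float32, m along the optical axis (not along the pixel's ray), 0 where there is no reading.
- ctrl.camera_info(name): a dict with "intrinsics" (3x3 intrinsics, pixels), "R" (3x3) and "t" (3): a world point X has camera coordinates R X + t. Camera axes: x right, y down, z forward; pixel columns grow to the right and rows downward; lengths in m; the calibration is good to about 2 mm. A picture is of the moment at which its call begins: read the wrist's pose just before it. camera_info takes no time and is no camera call; for the wrist camera it gives the pose at the moment of the call.
- ctrl.close_job(): hands the job in; it is judged then, once.
The state is a dict: "time": time; "joint_positions": joint angles; "qd": joint speeds; "joint_torque": joint torques, N m; "position": TCP position; "tool_rot": TCP orientation; "ft_force": force on the tool from outside, world axes, zero at the start; "torque": the same for the moment, N m; "grip_width": opening from 0.0 (shut) to 1.0 (fully open); "grip_force": force on a finger pad.
Only numpy, scipy, OpenCV 4.12 (cv2) and the standard library are available. Lean on these libraries where they do the work, as an engineer would, in place of code of your own. Each camera call takes 0.05 s, during which the arm holds its last target. There are 200 camera calls.

## Working session

There is one attempt and no reset: what is moved stays moved. The work goes in short steps, Python scripts to look and compute and a shell command to move; the robot and the scene stay as the last step left them, time stands still between calls to the robot, and variables do not carry over. Pictures are saved under pics/ and viewed, at most 14 in all, crops included, and the job is handed in when it is done.

```bash
mkdir -p pics; python3 - <<'E'
from bench import ctrl
import cv2, numpy as np
s=ctrl.get_state(); print({k:np.round(v,3).tolist() for k,v in s.items()})
for n in ("scene","top"):
    im,d=ctrl.get_image(n); ci=ctrl.camera_info(n); print(n,np.round(ci["intrinsics"],1).tolist(),np.round(ci["R"],3).tolist(),np.round(ci["t"],3).tolist())
    cv2.imwrite(f"pics/{n}0.png",im); np.savez(f"pics/{n}0.npz",im=im,d=d,K=ci["intrinsics"],R=ci["R"],t=ci["t"])
E
```

```text
{'time': 0.0, 'joint_positions': [-1.149, 0.322, -0.07, 1.452, 0.023, 1.371, -0.057], 'qd': [-0.0, 0.0, 0.0, -0.001, -0.001, 0.001, 0.002], 'joint_torque': [-0.0, -49.129, -0.404, -31.253, -0.064, 0.044, 0.0], 'position': [0.258, 0.596, 0.221], 'tool_rot': [-0.636, -3.076, 0.003], 'ft_force': [-0.226, -0.134, -0.325], 'torque': [0.03, -0.03, 0.022], 'grip_force': 0.0, 'grip_width': 1.002}
scene [[378.8, 0.0, 254.0], [0.0, 378.8, 194.4], [0.0, 0.0, 1.0]] [[0.767, -0.642, -0.011], [-0.369, -0.427, -0.825], [0.525, 0.637, -0.565]] [-0.561, 0.168, 0.782]
top [[347.8, 0.0, 257.1], [0.0, 347.8, 189.1], [0.0, 0.0, 1.0]] [[-0.005, -1.0, 0.01], [-0.986, 0.003, -0.167], [0.167, -0.01, -0.986]] [-0.215, 0.522, 0.904]
```

View pics/top0.png

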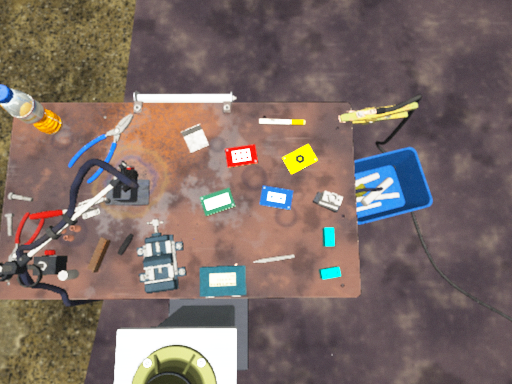

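View pics/scene0.png

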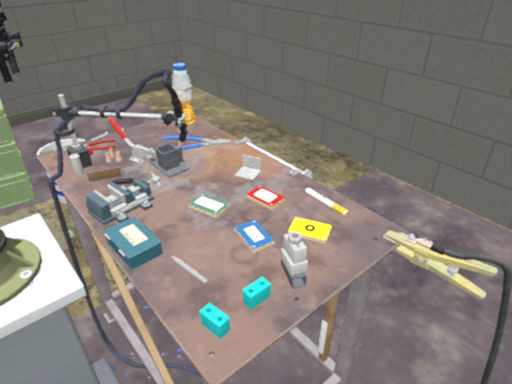

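The top view shows the stack near (328,200), with yellow (300,159), blue (277,198), red (241,156) and green (217,202) boards. The marker is at (282,121), the bracket at (194,138) and the turquoise decoys at lower right. The scene view shows the stack standing at (294,260).

```bash
cat > h.py <<'E'
import numpy as np, cv2
from scipy.spatial.transform import Rotation as Ro
def onplane(px,K,R,t,z):
    px=np.atleast_2d(px).astype(float); c=-R.T@t
    r=(np.c_[px,np.ones(len(px))]@np.linalg.inv(K).T)@R
    return c+r*((z-c[2])/r[:,2])[:,None]
def cloud(d,K,R,t):
    v,u=np.mgrid[:d.shape[0],:d.shape[1]]
    p=np.stack([(u-K[0,2])/K[0,0]*d,(v-K[1,2])/K[1,1]*d,d],-1)
    return (p-t)@R
def board(im,K,R,t,lo,hi,z=.012,roi=None):
    m=cv2.inRange(cv2.cvtColor(im,cv2.COLOR_BGR2HSV),lo,hi)
    if roi: x0,y0,x1,y1=roi; k=np.zeros_like(m);k[y0:y1,x0:x1]=255; m&=k
    m=cv2.morphologyEx(m,cv2.MORPH_OPEN,np.ones((2,2),np.uint8))
    c=max(cv2.findContours(m,cv2.RETR_EXTERNAL,cv2.CHAIN_APPROX_NONE)[0],key=cv2.contourArea)[:,0]
    return rect(onplane(c,K,R,t,z))
def rect(P):
    (cx,cy),(w,h),a=cv2.minAreaRect((P[:,:2]*1000).astype(np.float32))
    if w>h: a+=90; w,h=h,w   # a = dir of short side
    return cx/1000,cy/1000,w,h,(a+90)%180-90  # yaw of short(x) side
C={'nut':((22,150,120),(35,255,255)),'two':((105,150,80),(125,255,255)),'six':((0,170,100),(5,255,255)),'tube':((60,100,40),(85,255,170))}
E
python3 - <<'E'
from h import *
f=np.load('pics/top0.npz');a=[f[k] for k in('K','R','t')]
roi=dict(nut=(275,135,325,180),two=(255,180,300,215),six=(220,140,265,172),tube=(195,182,240,220))
for k in C: print(k,np.round(board(f['im'],*a,*C[k],roi=roi[k]),3))
p=cloud(f['d'],*a); s=p[180:216,305:350].reshape(-1,3)
for lo,hi in((.098,.112),(.084,.097),(.05,.062)):
    q=s[(s[:,2]>lo)&(s[:,2]<hi)]; print(lo,len(q),q.mean(0).round(4) if len(q) else 0, np.round(rect(q),3) if len(q)>4 else 0)
f=np.load('pics/scene0.npz')
cv2.imwrite('pics/s1.png',cv2.resize(f['im'][215:305,240:340],None,fx=6,fy=6,interpolation=cv2.INTER_CUBIC))
t=np.load('pics/top0.npz')['im']
cv2.imwrite('pics/t1.png',cv2.resize(t[110:215,190:350],None,fx=5,fy=5,interpolation=cv2.INTER_CUBIC))
E
```

```text
nut [ 0.612 -0.343 58.614 90.388 27.532]
two [ 0.501 -0.274 53.37  84.884 -9.782]
six [ 0.621 -0.175 56.01  87.617  9.169]Traceback (most recent call last):
  File "<stdin>", line 4, in <module>
  File "h.py", line 15, in board
    c=max(cv2.findContours(m,cv2.RETR_EXTERNAL,cv2.CHAIN_APPROX_NONE)[0],key=cv2.contourArea)[:,0]
      ~~~^^^^^^^^^^^^^^^^^^^^^^^^^^^^^^^^^^^^^^^^^^^^^^^^^^^^^^^^^^^^^^^^^^^^^^^^^^^^^^^^^^^^
ValueError: max() iterable argument is empty
```

```bash
python3 - <<'E'
from h import *
f=np.load('pics/top0.npz');a=[f[k] for k in('K','R','t')]
print(cv2.cvtColor(f['im'],cv2.COLOR_BGR2HSV)[188:216:3,203:232:6].tolist())
p=cloud(f['d'],*a); s=p[180:216,305:350].reshape(-1,3)
for lo,hi in((.098,.112),(.084,.097),(.05,.062)):
    q=s[(s[:,2]>lo)&(s[:,2]<hi)]; print(lo,len(q),q.mean(0).round(4) if len(q) else 0, np.round(rect(q),3) if len(q)>4 else 0)
f=np.load('pics/scene0.npz')
A=cv2.resize(f['im'][215:305,240:340],None,fx=4,fy=4,interpolation=cv2.INTER_CUBIC)
t=np.load('pics/top0.npz')['im']
B=cv2.resize(t[180:220,300:360],None,fx=6,fy=6,interpolation=cv2.INTER_CUBIC)
o=np.zeros((360,760,3),np.uint8);o[:,:400]=A;o[:240,400:]=B
cv2.imwrite('pics/s1.png',o)
E
```

```text
[[[8, 32, 174], [2, 53, 150], [3, 58, 154], [7, 75, 153], [74, 94, 169]], [[6, 31, 175], [4, 49, 156], [22, 34, 136], [77, 137, 179], [77, 138, 179]], [[2, 26, 170], [74, 94, 171], [77, 138, 178], [77, 15, 246], [0, 0, 255]], [[77, 109, 194], [76, 137, 182], [0, 0, 255], [0, 0, 255], [0, 0, 255]], [[76, 85, 209], [0, 0, 255], [0, 0, 255], [0, 0, 255], [0, 0, 255]], [[76, 140, 177], [0, 0, 255], [0, 0, 255], [0, 0, 255], [0, 0, 255]], [[77, 142, 176], [0, 0, 255], [0, 0, 255], [74, 64, 224], [77, 138, 177]], [[63, 59, 150], [0, 0, 255], [77, 141, 176], [77, 141, 176], [17, 66, 124]], [[14, 67, 161], [76, 137, 175], [69, 95, 153], [5, 58, 145], [3, 51, 139]], [[9, 84, 177], [15, 83, 144], [8, 67, 156], [8, 42, 162], [5, 38, 161]]]
0.098 61 [ 0.4881 -0.4105  0.1034] [  0.488  -0.411  23.803  23.958 -76.483]
0.084 133 [ 0.4879 -0.4114  0.0905] [  0.488  -0.412  25.596  50.116 -19.296]
0.05 61 [ 0.4766 -0.4069  0.0561] [  0.479  -0.405  28.44   58.089 -45.911]
```

View pics/s1.png

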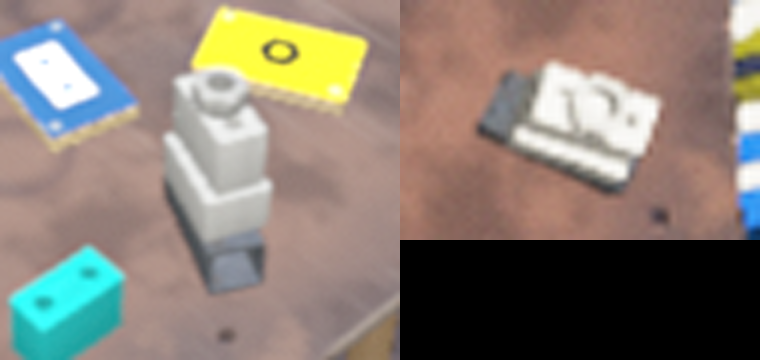

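The crops show a nut on a light block on a second light block on dark tube. All the long axes look roughly parallel, so I'll confirm the "crosswise" part with the wrist camera.

```bash
sed -i "s/(85,255,170)/(85,255,215)/" h.py; cat >> h.py <<'E'
from bench import ctrl
def tgt(x,y,z,ylong):
    """ylong: world yaw (deg) of tool-y line wanted. prints shift in present tool axes & turn about tool z, tilt error"""
    s=ctrl.get_state(); M=Ro.from_rotvec(s['tool_rot']).as_matrix(); p=np.array(s['position'])
    cur=np.degrees(np.arctan2(M[1,1],M[0,1])); d=(ylong-cur+90)%180-90
    print('t',round(s['time'],2),'pos',p.round(4),'yaw_y',round(cur,1),'tilt',np.round(M[:2,2]*57.3,2),'j7',round(s['joint_positions'][6],2),'grip',round(s['grip_width']*87,1),round(s['grip_force'],1),'F',np.round(s['ft_force'],1))
    print(' shift mm',((M.T@(np.array([x,y,z])-p))*1000).round(1),'then turn z',round(-d,1),'or',round(-d-np.sign(-d)*180,1))
E
python3 - <<'E'
from h import *
f=np.load('pics/top0.npz');a=[f[k] for k in('K','R','t')]
print('tube',np.round(board(f['im'],*a,*C['tube'],roi=(195,182,240,220)),3))
p=cloud(f['d'],*a).reshape(-1,3); p=p[f['d'].ravel()>0]
for x in np.arange(.1,.9,.1):
    print(round(x,1),[int(1000*(p[(abs(p[:,0]-x-.05)<.05)&(abs(p[:,1]-y-.05)<.05)][:,2].max(initial=0))) for y in np.arange(-.5,.7,.1)])
tgt(.258,.4,.4,-19); ci=ctrl.camera_info('wrist'); s=ctrl.get_state();M=Ro.from_rotvec(s['tool_rot']).as_matrix()
c=-ci['R'].T@ci['t']; print('cam in tool',(M.T@(c-s['position'])).round(3),'axes',(ci['R']@M).round(2).tolist(),ci['intrinsics'][0,0], M.round(3).tolist())
E
```

```text
tube [ 0.51  -0.113 35.65  85.982 -8.698]
0.1 [0, 0, 0, 4, 16, 17, 5, 0, 0, 0, 0, 0]
0.2 [38, 40, 6, 43, 55, 58, 11, 126, 185, 5, 0, 0]
0.3 [39, 36, 14, 41, 42, 58, 34, 194, 221, 13, 0, 0]
0.4 [107, 105, 16, 16, 16, 304, 278, 208, 116, 22, 0, 0]
0.5 [91, 93, 17, 16, 15, 304, 298, 13, 12, 24, 0, 0]
0.6 [5, 18, 15, 17, 44, 5, 15, 15, 216, 177, 0, 0]
0.7 [17, 20, 18, 12, 45, 5, 18, 11, 222, 4, 0, 0]
0.8 [0, 0, 0, 5, 0, 0, 3, 0, 0, 0, 0, 0]
t 0.1 pos [0.2576 0.5962 0.2216] yaw_y 66.6 tilt [-0.03 -0.09] j7 -0.06 grip 86.9 0.0 F [ 0.2 -0.1 -0.7]
 shift mm [ -78.2 -180.3 -178.1] then turn z 85.6 or -94.4
cam in tool [ 0.072 -0.    -0.162] axes [[-0.0, 1.0, 0.0], [-0.96, -0.0, -0.27], [-0.27, -0.0, 0.96]] 285.41750496405314 [[-0.918, 0.397, -0.001], [0.397, 0.918, -0.002], [-0.0, -0.002, -1.0]]
```

```bash
python3 -m handwheel '[[0.05,0,0,-0.055,0,0,0],[0.05,0,0,-0.055,0,0,0],[0.05,0,0,-0.055,0,0,0],[0.05,0,0,-0.055,0,0,0],[0.05,-0.044,-0.035,0,0,0,0],[0.05,-0.044,-0.035,0,0,0,0],[0.05,-0.044,-0.035,0,0,0,0],[0.05,-0.044,-0.035,0,0,0,0],[0.05,-0.044,-0.035,0,0,0,0],[0.05,-0.044,-0.035,0,0,0,0],[0.05,-0.044,-0.035,0,0,0,0]]' 20
python3 -c "
from h import *
tgt(.52,-.12,.44,-19)"
```

```text
time: 1.48
position: [0.4439, 0.2478, 0.4422]
tool_rot: [-0.636, -3.076, 0.0]
ft_force: [0.8, 0.1, -0.3]
grip_width: 0.574
grip_force: 0.0
t 1.48 pos [0.4439 0.2478 0.4422] yaw_y 66.6 tilt [-0.02 -0.01] j7 0.6 grip 50.0 0.0 F [ 0.8  0.1 -0.3]
 shift mm [-215.7 -307.4    2.3] then turn z 85.6 or -94.4
```

```bash
python3 -m handwheel '[[0.05,-0.031,-0.044,0,0,0,0],[0.05,-0.031,-0.044,0,0,0,0],[0.05,-0.031,-0.044,0,0,0,0],[0.05,-0.031,-0.044,0,0,0,0],[0.05,-0.031,-0.044,0,0,0,0],[0.05,-0.031,-0.044,0,0,0,0],[0.05,-0.031,-0.044,0,0,0,0],[0.05,0,0,0,0,0,10.7],[0.05,0,0,0,0,0,10.7],[0.05,0,0,0,0,0,10.7],[0.05,0,0,0,0,0,10.7]]'
python3 -m handwheel '[[0.05,0,0,0,0,0,10.7],[0.05,0,0,0,0,0,10.7],[0.05,0,0,0,0,0,10.7],[0.05,0,0,0,0,0,10.7]]'
python3 -c "
from h import *
tgt(.488,-.411,.33,-19.3)"
```

```text
time: 2.85
position: [0.5203, -0.1192, 0.4421]
tool_rot: [-1.723, -2.626, 0.001]
ft_force: [-0.6, 0.1, 0.0]
grip_width: 0.571
grip_force: 0.0
time: 3.35
position: [0.5203, -0.1191, 0.4421]
tool_rot: [-2.562, -1.817, 0.001]
ft_force: [0.1, -0.8, 0.3]
grip_width: 0.574
grip_force: 0.0
t 3.35 pos [ 0.5203 -0.1191  0.4421] yaw_y -19.3 tilt [-0.05  0.01] j7 -0.13 grip 50.0 0.0 F [ 0.1 -0.8  0.3]
 shift mm [-286.1   66.2  112.1] then turn z -0.0 or 180.0
```

```bash
cat > cap.py <<'E'
import sys
from h import *
ci=ctrl.camera_info('wrist'); im,d=ctrl.get_image('wrist'); n=sys.argv[1]
np.savez(f'pics/{n}.npz',im=im,d=d,K=ci['intrinsics'],R=ci['R'],t=ci['t']); cv2.imwrite(f'pics/{n}.png',im)
E
python3 cap.py w1
python3 -m handwheel '[[0.05,-0.044,0.010,0,0,0,0],[0.05,-0.044,0.010,0,0,0,0],[0.05,-0.044,0.010,0.019,0,0,0],[0.05,-0.044,0.010,0.019,0,0,0],[0.05,-0.044,0.010,0.019,0,0,0],[0.05,-0.044,0.010,0.019,0,0,0],[0.05,-0.022,0.006,0.036,0,0,0],[0.05,0,0,0,0,0,0],[0.05,0,0,0,0,0,0]]'
python3 cap.py w2
python3 - <<'E'
import cv2,numpy as np
cv2.imwrite('pics/w12.png',np.hstack([cv2.resize(cv2.imread(f'pics/w{i}.png'),(400,300)) for i in (1,2)]))
E
```

```text
time: 4.53
position: [0.4906, -0.4103, 0.3312]
tool_rot: [2.555, 1.828, 0.001]
ft_force: [-0.6, 0.3, 1.2]
grip_width: 0.575
grip_force: 0.0
```

View pics/w12.png

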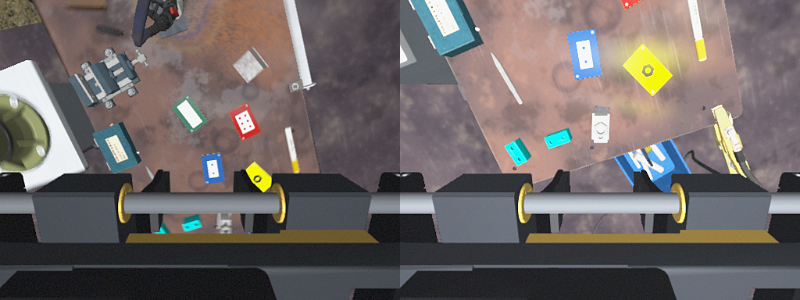

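The wrist views show all four boards. In the right half the stack is near (600,125), with the nut off toward one end of the two-hole block and the dark tube showing at its upper end.

```bash
python3 - <<'E'
from h import *
C['tube']=((65,90,40),(85,255,230))
rois={'w1':dict(nut=(300,200,360,246),two=(250,190,290,240),six=(285,125,340,180),tube=(212,115,268,178)),'w2':dict(nut=(275,50,350,125),two=(205,30,265,110))}
for n in rois:
    f=np.load(f'pics/{n}.npz');a=[f[k] for k in('K','R','t')]
    for k in rois[n]:
        try: print(n,k,np.round(board(f['im'],*a,*C[k],roi=rois[n][k]),3))
        except Exception as e: print(n,k,e)
p=cloud(f['d'],*a); m=np.zeros(p.shape[:2],bool);m[130:190,235:280]=1;s=p[m]
for lo,hi in((.098,.112),(.084,.097),(.05,.062),(.025,.035)):
    q=s[(s[:,2]>lo)&(s[:,2]<hi)]; print(lo,len(q),q.mean(0).round(4) if len(q) else 0, np.round(rect(q),3) if len(q)>4 else 0)
im=f['im'][125:200,220:300]; cv2.imwrite('pics/w2c.png',cv2.resize(im,None,fx=7,fy=7,interpolation=cv2.INTER_CUBIC))
f=np.load('pics/w1.npz'); print(cv2.cvtColor(f['im'],cv2.COLOR_BGR2HSV)[120:170:4,238].tolist())
E
```

```text
w1 nut [ 0.619 -0.342 47.662 89.734 26.035]
w1 two [  0.503  -0.273  53.476  86.55  -10.94 ]
w1 six [ 0.626 -0.185 54.789 69.505  7.542]
w1 tube [ 0.471 -0.111 14.332 76.37  13.152]
w2 nut [ 0.615 -0.343 56.884 87.543 27.694]
w2 two [ 0.507 -0.234  7.79  44.872 79.785]
0.098 184 [ 0.4892 -0.4099  0.1032] [  0.489  -0.41   22.275  26.657 -18.601]
0.084 390 [ 0.4897 -0.4092  0.0905] [  0.489  -0.411  24.322  48.975 -19.19 ]
0.05 171 [ 0.4866 -0.4095  0.0558] [  0.488  -0.412  33.92   51.976 -20.857]
0.025 127 [ 0.4992 -0.3859  0.0293] [  0.48   -0.403  29.482  75.382 -48.589]
[[170, 22, 141], [85, 34, 171], [86, 20, 220], [105, 2, 246], [90, 1, 246], [120, 1, 247], [120, 1, 247], [0, 0, 247], [95, 13, 239], [79, 113, 135], [79, 124, 150], [170, 25, 124], [175, 25, 123]]
```

View pics/w2c.png

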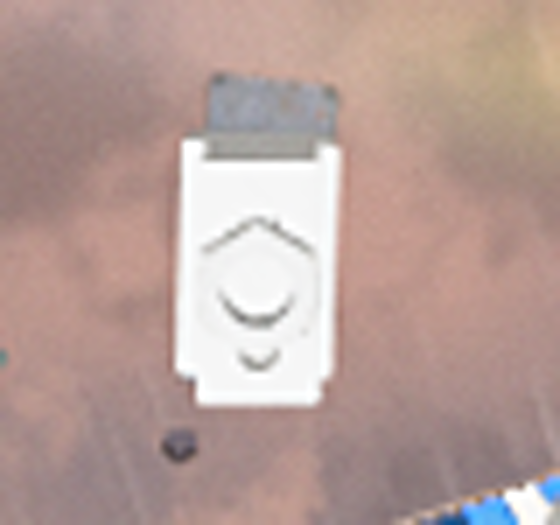

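The enlarged crop shows all the long axes parallel. The nut's corners lie along the block and its flats face the block's sides, so one gripper yaw (-19°) suits the whole stack.

```bash
python3 -c "
from h import *
tgt(.489,-.410,.095,-19.1)"
python3 -m handwheel '[[0.045,0,0.001,0.06,0,0,0],[0.045,0,0.001,0.06,0,0,0],[0.045,0,0,0.06,0,0,0],[0.045,0,0,0.04,0,0,0],[0.045,0,0,0.016,0,0,0],[0.045,0,0,0,0,0,0],[0.045,0,0,0,0,0,0]]' 20
python3 -c "
from h import *
tgt(.489,-.410,.095,-19.1)"; python3 cap.py w3; python3 -c "
import cv2
cv2.imwrite('pics/w3c.png',cv2.resize(cv2.imread('pics/w3.png')[100:360,120:400],None,fx=2,fy=2))"
```

```text
t 4.58 pos [ 0.491  -0.4102  0.3318] yaw_y -18.8 tilt [ 0.1  -0.01] j7 0.52 grip 50.0 0.0 F [0.1 0.8 0.8]
 shift mm [ -0.5  -2.4 236.8] then turn z 0.3 or -179.7
time: 5.45
position: [0.4933, -0.4127, 0.0971]
tool_rot: [2.553, 1.824, 0.002]
ft_force: [0.5, 0.2, 0.4]
grip_width: 0.517
grip_force: 0.0
t 5.45 pos [ 0.4933 -0.4127  0.0971] yaw_y -18.9 tilt [ 0.19 -0.12] j7 0.6 grip 44.9 0.0 F [0.5 0.2 0.4]
 shift mm [ 1.2 -4.9  2.1] then turn z 0.2 or -179.8
```

View pics/w3c.png

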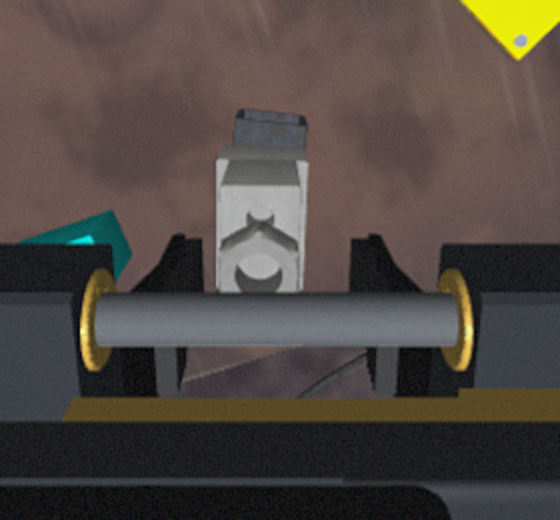

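The nut and block sit centred at about column 260 in the crop, between fingers at 190 and 352 (mid 271). A shift of about -4 mm along tool y will centre them.

```bash
python3 -m handwheel '[[0.045,0.001,-0.004,0.001,0,0,0],[0.045,0,0,0.0005,0,0,0],[0.02,0,0,0,0,0,0],[0.02,0,0,0,0,0,0],[0.02,0,0,0,0,0,0],[0.02,0,0,0,0,0,0],[0.02,0,0,0,0,0,0]]' 20
python3 -m handwheel '[[0.02,0,0,-0.01,0,0,0],[0.02,0,0,-0.02,0,0,0],[0.02,0,0,-0.03,0,0,0],[0.02,0,0,-0.04,0,0,0],[0.02,0,0,0,0,0,0]]' 
python3 -c "
from h import *
tgt(.6145,-.343,.195,27.5)";  python3 cap.py w4; python3 - <<'E'
from h import *
f=np.load('pics/w4.npz');a=[f[k] for k in('K','R','t')]
print(board(f['im'],*a,*C['nut']),board(f['im'],*a,*C['two']))
cv2.imwrite('pics/w4s.png',f['im'][:250])
E
```

```text
time: 6.38
position: [0.4884, -0.4095, 0.093]
tool_rot: [2.557, 1.825, 0.0]
ft_force: [0.5, -1.2, -1.3]
grip_width: 0.273
grip_force: 20.0
time: 7.0
position: [0.4899, -0.4117, 0.1984]
tool_rot: [2.551, 1.82, 0.005]
ft_force: [-0.4, -0.9, -0.9]
grip_width: 0.262
grip_force: 20.0
t 7.0 pos [ 0.4899 -0.4117  0.1984] yaw_y -19.0 tilt [ 0.4  -0.26] j7 0.55 grip 22.8 20.0 F [-0.4 -0.9 -0.9]
 shift mm [105.5  95.4   3.9] then turn z -46.5 or 133.5
(0.6142127685546875, -0.342129638671875, 56.739990234375, 87.85066223144531, 28.050745010375977) (0.5070773010253906, -0.2514865112304687, 43.46586227416992, 54.81861114501953, 80.4263687133789)
```

View pics/w4s.png

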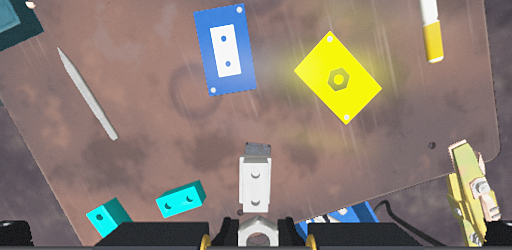

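The nut is held and the rest of the stack is undisturbed. The yellow hexagon is at (339,79), and the board centre comes out at (0.614,-0.342) with the right board size.

```bash
python3 -m handwheel '[[0.02,0.035,0.032,0,0,0,0],[0.02,0.035,0.032,0,0,0,0],[0.02,0.035,0.031,0,0,0,0],[0.02,0,0,0.05,0,0,0],[0.02,0,0,0.05,0,0,0],[0.02,0,0,0.05,0,0,0],[0.02,0,0,0.025,0,0,0],[0.02,0,0,0,0,0,0],[0.02,0,0,0,0,0,0]]' 
python3 -c "
from h import *
for i in range(4): tgt(.6143,-.3425,.015,-19)
f=0"; python3 cap.py w5; python3 - <<'E'
from h import *
f=np.load('pics/w5.npz');a=[f[k] for k in('K','R','t')]
cv2.imwrite('pics/w5s.png',cv2.resize(f['im'][120:350,130:380],None,fx=2,fy=2))
E
```

```text
time: 8.18
position: [0.6122, -0.3411, 0.0181]
tool_rot: [-2.557, -1.825, 0.0]
ft_force: [-1.0, -1.3, -0.2]
grip_width: 0.267
grip_force: 20.0
t 8.18 pos [ 0.6122 -0.3411  0.0181] yaw_y -19.0 tilt [-0.02  0.  ] j7 0.45 grip 23.3 20.0 F [-1.  -1.3 -0.2]
 shift mm [-0.7  2.4  3.1] then turn z 0.0 or -180.0
t 8.18 pos [ 0.6122 -0.3411  0.0181] yaw_y -19.0 tilt [-0.02  0.  ] j7 0.45 grip 23.3 20.0 F [-1.  -1.3 -0.2]
 shift mm [-0.7  2.4  3.1] then turn z 0.0 or -180.0
t 8.18 pos [ 0.6122 -0.3411  0.0181] yaw_y -19.0 tilt [-0.02  0.  ] j7 0.45 grip 23.3 20.0 F [-1.  -1.3 -0.2]
 shift mm [-0.7  2.4  3.1] then turn z 0.0 or -180.0
t 8.18 pos [ 0.6122 -0.3411  0.0181] yaw_y -19.0 tilt [-0.02  0.  ] j7 0.45 grip 23.3 20.0 F [-1.  -1.3 -0.2]
 shift mm [-0.7  2.4  3.1] then turn z 0.0 or -180.0
```

View pics/w5s.png

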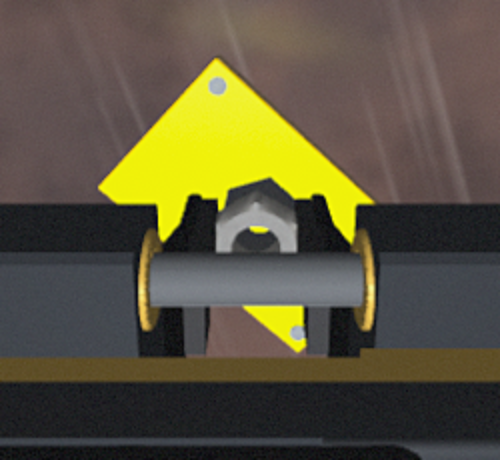

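```bash
python3 - <<'E'
from h import *
f=np.load('pics/w5.npz');a=[f[k] for k in('K','R','t')]
P=onplane([[130+217/2,120+86/2],[130+297/2,120+332/2]],*a,.012);print(P.round(4),P.mean(0).round(4))
# nut top ring: visible hexagon top outline corners at z_top
zt=.0181-.002+.013+.0
print('nut top front corner',onplane([[130+258/2,120+196/2]],*a,zt).round(4), 'sides',onplane([[130+216/2,120+220/2],[130+297/2,120+220/2]],*a,zt).round(4))
E
```

```text
[[ 0.6158 -0.2974  0.012 ]
 [ 0.6127 -0.3848  0.012 ]] [ 0.6143 -0.3411  0.012 ]
nut top front corner [[ 0.6181 -0.3281  0.0291]] sides [[ 0.6044 -0.3311  0.0291]
 [ 0.6263 -0.3386  0.0291]]
```

```bash
python3 -m handwheel '[[0.02,0,0.001,0.002,0,0,0],[0.02,0,0,0.001,0,0,0],[0.02,0,0,0,0,0,0]]'; python3 -m handwheel '[[0.02,0,0,0.001,0,0,0],[0.02,0,0,0,0,0,0]]'
```

```text
time: 8.6
position: [0.6133, -0.3413, 0.0151]
tool_rot: [-2.557, -1.825, -0.0]
ft_force: [0.0, -0.4, -0.6]
grip_width: 0.272
grip_force: 20.0
time: 8.85
position: [0.6132, -0.3413, 0.014]
tool_rot: [-2.557, -1.825, -0.0]
ft_force: [0.8, -0.9, 0.8]
grip_width: 0.268
grip_force: 20.0
```

```bash
python3 -m handwheel '[[0.024,0,0,0.0005,0,0,0],[0.03,0,0,0,0,0,0],[0.045,0,0,0,0,0,0],[0.045,0,0,0,0,0,0],[0.045,0,0,-0.02,0,0,0],[0.045,0,0,-0.05,0,0,0],[0.045,0,0,-0.06,0,0,0],[0.045,0,0,-0.06,0,0,0],[0.045,0,0,0,0,0,0],[0.045,0,0,0,0,0,0]]'
python3 -c "
from h import *
tgt(.489,-.410,.150,-19.2)
f=0"; python3 cap.py w6; python3 - <<'E'
from h import *
f=np.load('pics/w6.npz');a=[f[k] for k in('K','R','t')]
print(board(f['im'],*a,*C['nut']))
p=cloud(f['d'],*a).reshape(-1,3)
q=p[(p[:,2]>.021)&(p[:,2]<.032)&(np.hypot(p[:,0]-.614,p[:,1]+.342)<.03)]
print(len(q),q.mean(0),rect(q),q.max(0),q.min(0))
cv2.imwrite('pics/w6s.png',f['im'][:250])
E
```

```text
time: 10.1
position: [0.6132, -0.3414, 0.2044]
tool_rot: [2.557, 1.825, 0.001]
ft_force: [-0.4, -0.1, -1.1]
grip_width: 0.519
grip_force: 0.0
t 10.1 pos [ 0.6132 -0.3414  0.2044] yaw_y -19.0 tilt [ 0.07 -0.  ] j7 0.38 grip 45.1 0.0 F [-0.4 -0.1 -1.1]
 shift mm [-105.3  -95.2   54.3] then turn z 0.2 or -179.8
(0.6150420532226563, -0.3421579284667969, 56.720237731933594, 88.32552337646484, 27.98029899597168)
233 [ 0.61362309 -0.34194143  0.02435783] (0.6136009521484375, -0.34236032104492187, 23.359535217285156, 25.20404624938965, -19.36913299560547) [ 0.62620856 -0.3298426   0.02640572] [ 0.60055286 -0.35485514  0.02118175]
```

View pics/w6s.png

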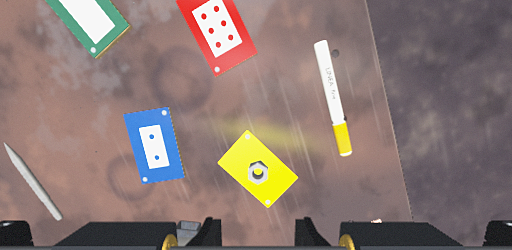

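The nut sits centred in the yellow board at (258,172), within about 1.5 mm. Next is the two-hole block, so I'll re-measure its top and the blue board from the views in hand.

```bash
python3 - <<'E'
from h import *
for n,roi in(('w6',(115,95,195,195)),('w4',(185,0,265,105))):
    f=np.load(f'pics/{n}.npz');a=[f[k] for k in('K','R','t')]
    print(n,np.round(board(f['im'],*a,*C['two'],roi=roi),4))
p=cloud(f['d'],*a).reshape(-1,3); p=p[np.hypot(p[:,0]-.489,p[:,1]+.41)<.045]
for lo,hi in((.086,.095),(.052,.06)):
    q=p[(p[:,2]>lo)&(p[:,2]<hi)]; print(len(q),q.mean(0),np.round(rect(q),4))
E
python3 -m handwheel '[[0.045,-0.035,-0.032,0,0,0,0],[0.045,-0.035,-0.032,0,0,0,0],[0.045,-0.035,-0.031,0,0,0,0],[0.045,0,0,0.05,0,0,0],[0.045,0,0,0.05,0,0,0],[0.045,0,0,0,0,0,0],[0.045,0,0,0,0,0,0]]'
python3 -c "
from h import *
tgt(.489,-.411,.060,-19.2)"
```

```text
w6 [ 0.5036 -0.2728 54.9489 87.0149 -9.9548]
w4 [ 0.5071 -0.2515 43.4659 54.8186 80.4264]
1157 [ 0.4892731  -0.41048532  0.09051334] [  0.4892  -0.4112  24.2715  49.7699 -19.6906]
295 [ 0.48556375 -0.40876566  0.05559197] [  0.4878  -0.412   34.0265  52.493  -20.6266]
time: 11.02
position: [0.4896, -0.4103, 0.1045]
tool_rot: [2.556, 1.825, -0.001]
ft_force: [0.5, -0.3, -0.2]
grip_width: 0.516
grip_force: 0.0
t 11.03 pos [ 0.4896 -0.4103  0.1045] yaw_y -19.0 tilt [ 0.01 -0.05] j7 0.59 grip 44.9 0.0 F [ 0.5 -0.3 -0.2]
 shift mm [-0.9 -0.4 44.5] then turn z 0.2 or -179.8
```

```bash
python3 -m handwheel '[[0.045,-0.001,-0.0005,0.03,0,0,0.5],[0.045,0,0,0.014,0,0,0],[0.045,0,0,0,0,0,0],[0.02,0,0,0,0,0,0],[0.02,0,0,0,0,0,0],[0.02,0,0,0,0,0,0],[0.02,0,0,0,0,0,0]]' 30
python3 -m handwheel '[[0.02,0,0,-0.01,0,0,0],[0.02,0,0,-0.03,0,0,0],[0.02,0,0,-0.05,0,0,0],[0.02,0,0,-0.05,0,0,0],[0.02,0,0,0,0,0,0],[0.02,0,0,0,0,0,0]]' 
python3 -c "
from h import *
tgt(.5033,-.273,.190,-10)";  python3 cap.py w7; python3 - <<'E'
from h import *
f=np.load('pics/w7.npz');a=[f[k] for k in('K','R','t')]
print(board(f['im'],*a,*C['two'],roi=(170,0,300,120)))
cv2.imwrite('pics/w7s.png',f['im'][:300])
E
```

```text
time: 11.9
position: [0.4888, -0.4108, 0.0603]
tool_rot: [2.564, 1.814, 0.001]
ft_force: [-0.3, 0.5, 4.1]
grip_width: 0.287
grip_force: 30.0
time: 12.65
position: [0.488, -0.4098, 0.1984]
tool_rot: [-2.563, -1.813, 0.0]
ft_force: [-0.5, -0.6, -4.2]
grip_width: 0.285
grip_force: 30.0
t 12.65 pos [ 0.488  -0.4098  0.1984] yaw_y -19.5 tilt [-0.08  0.09] j7 0.54 grip 24.8 30.0 F [-0.5 -0.6 -4.2]
 shift mm [134.1 -31.1   8.6] then turn z -9.5 or 170.5
(0.5072098083496094, -0.24993472290039062, 40.21198654174805, 54.968017578125, 79.87025451660156)
```

View pics/w7s.png

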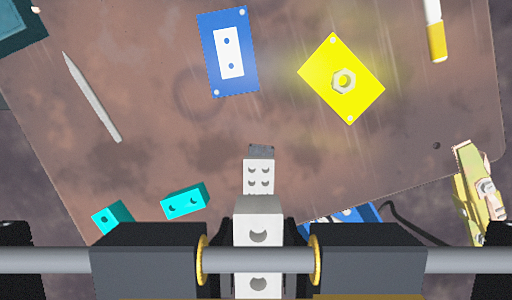

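The two-hole block is held level and the six-hole block is still in place. The blue board is at (228,52). I'll carry the block there.

```bash
python3 -m handwheel '[[0.02,0.034,-0.008,0,0,0,0],[0.02,0.034,-0.008,0,0,0,0],[0.02,0.033,-0.0075,0,0,0,0],[0.02,0.033,-0.0075,0,0,0,0],[0.02,0,0,0.05,0,0,-9.5],[0.02,0,0,0.05,0,0,0],[0.02,0,0,0.05,0,0,0],[0.02,0,0,0.022,0,0,0],[0.02,0,0,0,0,0,0],[0.02,0,0,0,0,0,0]]' 
python3 -c "
from h import *
tgt(.5033,-.273,.0165,-10)"; python3 cap.py w8; python3 - <<'E'
from h import *
f=np.load('pics/w8.npz');a=[f[k] for k in('K','R','t')]
cv2.imwrite('pics/w8s.png',cv2.resize(f['im'][100:350,120:390],None,fx=2,fy=2))
E
```

```text
time: 13.95
position: [0.5041, -0.2742, 0.0279]
tool_rot: [2.406, 2.02, -0.0]
ft_force: [1.0, 0.2, -2.3]
grip_width: 0.289
grip_force: 30.0
t 13.95 pos [ 0.5041 -0.2742  0.0279] yaw_y -10.0 tilt [ 0.01 -0.02] j7 0.54 grip 25.1 30.0 F [ 1.   0.2 -2.3]
 shift mm [ 1.1 -1.  11.4] then turn z 0.0 or -180.0
```

View pics/w8s.png

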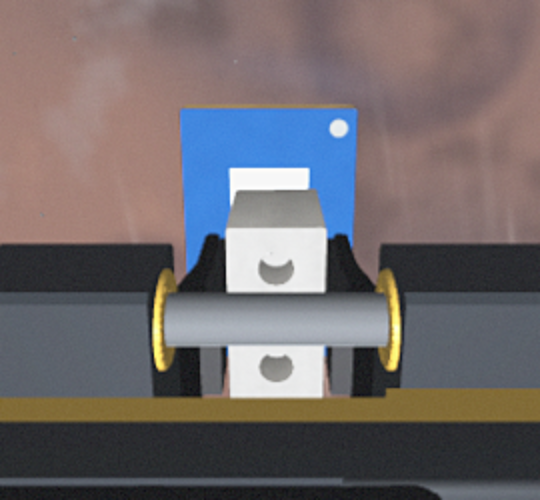

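```bash
python3 - <<'E'
from h import *
f=np.load('pics/w8.npz');a=[f[k] for k in('K','R','t')]
s=lambda L:[[120+x/2,100+y/2] for x,y in L]
W=onplane(s([(229.5,168),(309.5,168)]),*a,.012);B=onplane(s([(235,190),(318,190)]),*a,.0236);T=onplane(s([(225.5,228),(326,228)]),*a,.0586);D=onplane(s([(181,107),(357,107)]),*a,.012)
M=Ro.from_rotvec(ctrl.get_state()['tool_rot']).as_matrix();p=np.array(ctrl.get_state()['position'])
for n,q in(('outline',W),('bottom',B),('top',T),('boardedge',D)): print(n,((q-p)@M*1000).round(1)[:,:2].tolist())
E
```

```text
outline [[27.2, -14.8], [27.2, 10.9]]
bottom [[23.2, -12.3], [23.2, 12.9]]
top [[23.9, -12.1], [23.9, 12.4]]
boardedge [[46.8, -29.5], [46.8, 25.4]]
```

The outline's front edge is at (230–309,168) and the block's lower front edge at (235–318,190). The block needs about +3.5 mm in tool x and -2 mm in y.

```bash
python3 -m handwheel '[[0.02,0.0035,-0.002,0.005,0,0,0],[0.02,0,0,0.004,0,0,0],[0.02,0,0,0,0,0,0],[0.02,0,0,0,0,0,0]]'; python3 cap.py w9; python3 - <<'E'
from h import *
f=np.load('pics/w9.npz');a=[f[k] for k in('K','R','t')]
cv2.imwrite('pics/w9s.png',cv2.resize(f['im'][140:230,200:310],None,fx=5,fy=5,interpolation=cv2.INTER_CUBIC))
tgt(.5033,-.273,.0165,-10)
E
```

```text
time: 14.5
position: [0.5027, -0.2702, 0.0187]
tool_rot: [2.406, 2.02, 0.0]
ft_force: [-0.2, 0.3, -3.2]
grip_width: 0.282
grip_force: 30.0
t 14.55 pos [ 0.5027 -0.2703  0.0187] yaw_y -10.0 tilt [ 0.02 -0.01] j7 0.54 grip 24.6 30.0 F [-0.8  0.4 -4.1]
 shift mm [-2.6  1.1  2.2] then turn z 0.0 or -180.0
```

View pics/w9s.png

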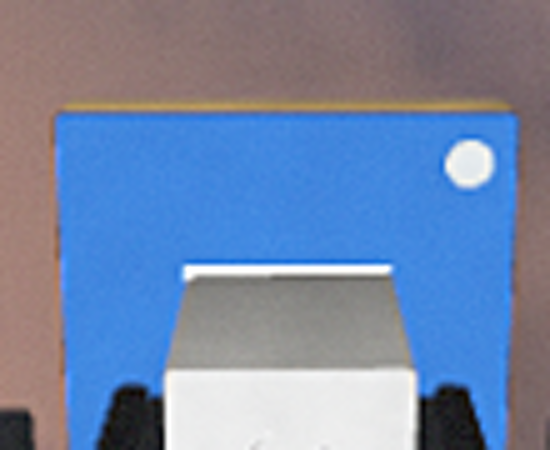

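```bash
python3 -m handwheel '[[0.02,0.0005,-0.0005,0.0015,0,0,0],[0.02,0,0,0.0005,0,0,0],[0.02,0,0,0,0,0,0]]'; python3 -m handwheel '[[0.026,0,0,0.0005,0,0,0],[0.03,0,0,0,0,0,0],[0.045,0,0,0,0,0,0],[0.045,0,0,-0.03,0,0,0],[0.045,0,0,-0.05,0,0,0],[0.045,0,0,-0.05,0,0,0],[0.045,0,0,-0.05,0,0,0],[0.045,0,0,0,0,0,0],[0.045,0,0,0,0,0,0]]'
python3 cap.py w10; python3 - <<'E'
from h import *
f=np.load('pics/w10.npz');a=[f[k] for k in('K','R','t')]
tgt(.488,-.412,.150,-20.7)
p=cloud(f['d'],*a).reshape(-1,3)
q=p[(p[:,2]>.042)&(p[:,2]<.054)&(np.hypot(p[:,0]-.503,p[:,1]+.27)<.05)]
print(len(q),q.mean(0),rect(q))
cv2.imwrite('pics/w10s.png',f['im'][:260])
m=cv2.inRange(cv2.cvtColor(f['im'],cv2.COLOR_BGR2HSV),*C['two']);print(cv2.boundingRect(m))
E
```

```text
time: 14.92
position: [0.5021, -0.2695, 0.0165]
tool_rot: [-2.406, -2.02, 0.0]
ft_force: [-0.9, -0.3, -3.2]
grip_width: 0.285
grip_force: 30.0
time: 16.05
position: [0.502, -0.2693, 0.1957]
tool_rot: [-2.406, -2.02, -0.001]
ft_force: [0.0, -0.1, -0.4]
grip_width: 0.518
grip_force: 0.0
t 16.1 pos [ 0.5016 -0.2691  0.195 ] yaw_y -10.0 tilt [-0.08  0.05] j7 0.41 grip 45.1 0.0 F [-0.1 -0.6 -0.8]
 shift mm [-143.2   11.4   44.9] then turn z 10.7 or -169.3
884 [ 0.50227252 -0.27001622  0.04662012] (0.5022494812011719, -0.27028851318359376, 23.991790771484375, 49.89601135253906, -9.999298095703125)
(236, 138, 45, 69)
```

View pics/w10s.png

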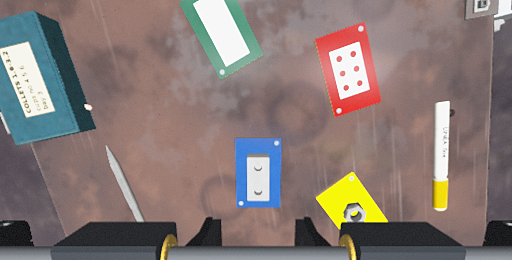

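The blue board carries the block, centred and lengthwise, at (258,178). The nut is undisturbed, the red board is at (348,69) and the green at (226,35).

```bash
python3 - <<'E'
from h import *
f=np.load('pics/w10.npz');a=[f[k] for k in('K','R','t')]
for k,r in(('two',(225,125,290,215)),('six',(305,15,390,125)),('nut',(310,165,390,222))): print(k,np.round(board(f['im'],*a,*C[k],roi=r),4))
P=onplane([[276.5,143],[241,203.5]],*a,.012);print(P.mean(0))
m=f['im'].min(2)>190; k=np.zeros_like(m);k[36:100,326:368]=1
c=max(cv2.findContours((m&k).astype(np.uint8),0,1)[0],key=cv2.contourArea)[:,0];print('six outline',np.round(rect(onplane(c,*a,.012)),4))
k=np.zeros_like(m);k[0:70,188:250]=1
c=max(cv2.findContours((m&k).astype(np.uint8),0,1)[0],key=cv2.contourArea)[:,0];print('tube outline',np.round(rect(onplane(c,*a,.012)),4),c.min(0),c.max(0))
E
python3 -m handwheel '[[0.055,-0.048,0.004,0,0,0,0],[0.055,-0.048,0.004,0,0,0,0],[0.055,-0.047,0.0035,0,0,0,0],[0.055,0,0,0.02,0,0,10.7],[0.055,0,0,0.055,0,0,0],[0.055,0,0,0,0,0,0],[0.055,0,0,0,0,0,0]]'
python3 -c "
from h import *
tgt(.488,-.412,.033,-20.7)"; python3 cap.py w11; python3 - <<'E'
from h import *
f=np.load('pics/w11.npz');a=[f[k] for k in('K','R','t')]
p=cloud(f['d'],*a); 
p=p[np.hypot(p[...,0]-.488,p[...,1]+.41)<.05]
for lo,hi in((.05,.06),(.025,.035)):
    q=p[(p[:,2]>lo)&(p[:,2]<hi)]; print(len(q),q.mean(0),np.round(rect(q),4))
E
```

```text
two [  0.5035  -0.2731  54.7411  84.9443 -10.5358]
six [  0.6293  -0.2066  21.411   54.7202 -81.7045]
nut [ 0.6138 -0.3399 56.4484 83.7267 28.1664]
[ 0.50280575 -0.27229598  0.012     ]
six outline [ 0.6243 -0.1727 34.652  52.524   8.7393]
tube outline [ 0.4916 -0.1061 30.7849 70.5508 18.3351] [193   0] [249  66]
time: 16.98
position: [0.4888, -0.4127, 0.1217]
tool_rot: [2.584, 1.787, -0.001]
ft_force: [0.2, -0.3, 0.5]
grip_width: 0.636
grip_force: 0.0
t 16.98 pos [ 0.4888 -0.4127  0.1217] yaw_y -20.7 tilt [-0.01 -0.02] j7 0.58 grip 55.3 0.0 F [ 0.2 -0.3  0.5]
 shift mm [ 0.4 -1.  88.7] then turn z 0.0 or -180.0
2095 [ 0.48811613 -0.41138712  0.05539591] [  0.4878  -0.4123  34.0201  51.6155 -20.6   ]
410 [ 0.4997384  -0.38562383  0.02980169] [  0.4873  -0.4016  32.0577  57.94   -35.7878]
```

```bash
python3 -m handwheel '[[0.055,0.0005,-0.001,0.04,0,0,0],[0.055,0,0,0.04,0,0,0],[0.055,0,0,0.009,0,0,0],[0.055,0,0,0,0,0,0],[0.03,0,0,0,0,0,0],[0.03,0,0,0,0,0,0],[0.03,0,0,0,0,0,0],[0.03,0,0,0,0,0,0]]' 30
python3 -m handwheel '[[0.03,0,0,-0.01,0,0,0],[0.03,0,0,-0.03,0,0,0],[0.03,0,0,-0.06,0,0,0],[0.03,0,0,-0.06,0,0,0],[0.03,0,0,0,0,0,0],[0.03,0,0,0,0,0,0]]' 
python3 cap.py w12b; python3 - <<'E'
from h import *
tgt(.623,-.1735,.190,8.9)
f=np.load('pics/w12b.npz');a=[f[k] for k in('K','R','t')]
p=cloud(f['d'],*a); p=p[np.hypot(p[...,0]-.488,p[...,1]+.41)<.06]
q=p[(p[:,2]>.025)&(p[:,2]<.035)]; print(len(q),q.mean(0),np.round(rect(q),4))
E
```

```text
time: 18.02
position: [0.488, -0.4117, 0.0328]
tool_rot: [2.584, 1.787, 0.001]
ft_force: [-0.3, 1.8, 5.8]
grip_width: 0.392
grip_force: 30.0
time: 18.77
position: [0.4877, -0.4109, 0.1913]
tool_rot: [-2.583, -1.786, -0.0]
ft_force: [0.0, 0.9, -3.3]
grip_width: 0.389
grip_force: 30.0
t 18.82 pos [ 0.4874 -0.4105  0.1904] yaw_y -20.7 tilt [-0.11  0.11] j7 0.54 grip 34.2 30.0 F [ 0.1 -1.4 -2.8]
 shift mm [269.6  43.3   0.6] then turn z -29.6 or 150.4
1209 [ 0.49137988 -0.4047139   0.02936271] [  0.491   -0.4059  29.9118  56.8732 -25.2692]
```

```bash
python3 -m handwheel '[[0.03,0.042,0.007,0,0,0,0],[0.03,0.042,0.007,0,0,0,0],[0.03,0.042,0.007,0,0,0,0],[0.03,0.042,0.007,0,0,0,0],[0.03,0.042,0.007,0,0,0,0],[0.03,0,0.007,0,0,0,-9.8],[0.03,0,0,0,0,0,-9.8],[0.03,0,0,0,0,0,-10],[0.03,0,0,0,0,0,0],[0.03,0,0,0,0,0,0]]' 
python3 cap.py w13; python3 - <<'E'
from h import *
f=np.load('pics/w13.npz');a=[f[k] for k in('K','R','t')]
im=f['im'];hsv=cv2.cvtColor(im,cv2.COLOR_BGR2HSV)
m=((cv2.inRange(hsv,(0,170,80),(8,255,255))|cv2.inRange(hsv,(172,170,80),(180,255,255)))>0).astype(np.uint8)
cs=cv2.findContours(m,0,1)[0];c=max(cs,key=cv2.contourArea)[:,0];print(c.min(0),c.max(0),np.round(rect(onplane(c,*a,.012)),4))
x0,y0=c.min(0);x1,y1=c.max(0)
w=np.zeros_like(m);w[y0+6:y1-5,x0+6:x1-5]=(im.min(2)>180)[y0+6:y1-5,x0+6:x1-5]
for c in cv2.findContours(w,0,1)[0]:
  if cv2.contourArea(c)>100: print('outline',cv2.boundingRect(c),np.round(rect(onplane(c[:,0],*a,.012)),4))
tgt(.623,-.1735,.190,8.9)
E
```

```text
time: 20.08
position: [0.6008, -0.2297, 0.1908]
tool_rot: [-2.044, -2.383, 0.001]
ft_force: [-0.5, 0.2, -2.6]
grip_width: 0.39
grip_force: 30.0
[261 145] [306 165] [  0.6284  -0.2038  24.0421  54.449  -81.2295]
t 20.12 pos [ 0.601  -0.2297  0.1912] yaw_y 8.8 tilt [-0.08  0.02] j7 0.67 grip 34.4 30.0 F [ 0.4 -0.6 -1.9]
 shift mm [52.2 30.3  1.2] then turn z -0.1 or 179.9
```

```bash
cat >> h.py <<'E'
def outline(f,lo,z=.012,hue=((0,110,60),(8,255,255)),hue2=((170,110,60),(180,255,255))):
    a=[f[k] for k in('K','R','t')]; im=f['im'];hsv=cv2.cvtColor(im,cv2.COLOR_BGR2HSV)
    m=cv2.inRange(hsv,*hue)|cv2.inRange(hsv,*hue2)
    X=cloud(f['d'],*a); m[np.hypot(X[...,0]-lo[0],X[...,1]-lo[1])>.065]=0
    m=cv2.morphologyEx(m,cv2.MORPH_OPEN,np.ones((2,2),np.uint8))
    P=np.argwhere(m)[:,::-1].astype(np.int32); h=cv2.convexHull(P)[:,0]
    print('board',h.min(0),h.max(0),np.round(rect(onplane(h,*a,z)),4))
    k=np.zeros_like(m);cv2.fillConvexPoly(k,h,255); k=cv2.erode(k,np.ones((9,9)))
    w=((im.min(2)>170)&(k>0)).astype(np.uint8)
    for c in cv2.findContours(w,0,1)[0]:
        if cv2.contourArea(c)>80: print('outline',cv2.boundingRect(c),np.round(rect(onplane(c[:,0],*a,z)),4))
E
python3 - <<'E'
from h import *
f=np.load('pics/w13.npz'); outline(f,(.623,-.1735))
print(cv2.cvtColor(f['im'],cv2.COLOR_BGR2HSV)[90:170:5,265].tolist())
f=np.load('pics/w10.npz'); outline(f,(.623,-.1735))
E
```

```text
board [262  90] [311 166] [ 0.6255 -0.1736 55.7867 87.1065  8.8553]
outline (270, 105, 31, 47) [ 0.6245 -0.1728 35.1616 52.6327  8.7666]
[[1, 169, 234], [1, 179, 228], [1, 187, 228], [1, 185, 231], [1, 193, 229], [1, 182, 231], [0, 156, 232], [179, 123, 232], [179, 106, 231], [0, 105, 230], [1, 129, 232], [0, 157, 231], [0, 184, 231], [0, 200, 229], [95, 25, 253], [2, 181, 222]]
board [316  23] [381 117] [ 0.6246 -0.1741 55.9653 88.2422  8.6642]
outline (329, 42, 41, 57) [ 0.6243 -0.1728 35.1545 52.9137  8.727 ]
```

```bash
python3 - <<'E'
from h import *
for n in('w10','w12b','w7','w6'):
    f=np.load(f'pics/{n}.npz'); print(n); outline(f,(.503,-.272),hue=((100,100,60),(125,255,255)),hue2=((125,100,60),(126,255,255)))
    a=[f[k] for k in('K','R','t')]
    p=cloud(f['d'],*a).reshape(-1,3); q=p[(p[:,2]>.042)&(p[:,2]<.054)&(np.hypot(p[:,0]-.503,p[:,1]+.27)<.04)]
    if len(q)>50: print('block',np.round(rect(q),4))
E
python3 -m handwheel '[[0.03,0.026,0.016,0.05,0,0,0],[0.03,0.026,0.015,0.05,0,0,0],[0.03,0,0,0.05,0,0,0],[0.03,0,0,0.01,0,0,0],[0.03,0,0,0,0,0,0],[0.03,0,0,0,0,0,0]]'
python3 cap.py w14; python3 - <<'E'
from h import *
tgt(.6247,-.1733,.015,8.8)
f=np.load('pics/w14.npz');a=[f[k] for k in('K','R','t')];im=f['im']
cv2.imwrite('pics/w14s.png',cv2.resize(im[130:240,190:330],None,fx=5,fy=5,interpolation=cv2.INTER_CUBIC))
E
```

```text
w10
board [236 139] [281 207] [ 0.5035 -0.2724 55.6953 85.969  -9.8627]
outline (247, 157, 22, 44) [ 0.5008 -0.2782 26.6242 54.8346 -9.9704]
block [ 0.5022 -0.2703 23.9918 49.896  -9.9993]
w12b
board [192   3] [257  98] [ 0.5031 -0.273  55.7154 87.849  -9.9586]
outline (203, 13, 35, 60) [ 0.5011 -0.2626 27.6418 55.6534 -9.9592]
block [ 0.5024 -0.2704 25.1863 50.2956 -9.949 ]
w7
board [197   6] [259  98] [ 0.5033 -0.273  55.5948 87.7845 -9.8968]
outline (213, 27, 31, 52) [  0.5025  -0.2716  25.9194  50.886  -10.0678]
w6
board [124 108] [184 184] [ 0.5036 -0.2729 55.3282 87.5992 -9.991 ]
outline (139, 125, 30, 44) [  0.5026  -0.2716  26.0932  51.025  -10.2049]
time: 20.88
position: [0.6256, -0.1752, 0.0348]
tool_rot: [2.041, 2.383, 0.003]
ft_force: [0.4, -0.1, -2.9]
grip_width: 0.387
grip_force: 30.0
t 20.93 pos [ 0.6256 -0.1749  0.0347] yaw_y 8.9 tilt [ 0.25 -0.05] j7 0.65 grip 33.8 30.0 F [ 0.4  0.  -2.6]
 shift mm [ 1.8 -0.7 19.7] then turn z 0.1 or -179.9
```

View pics/w14s.png

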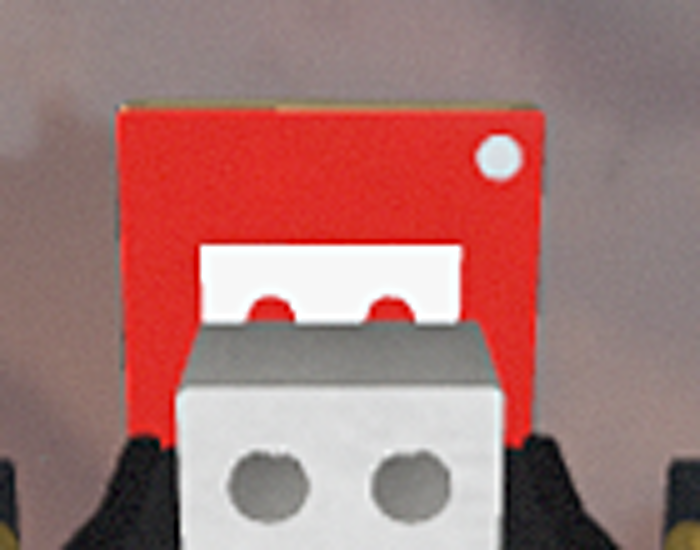

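The outline's front edge is at (200–461,245) and the held block's lower front edge at about (203–475,325). I'll compute the offset from those.

```bash
python3 - <<'E'
from h import *
f=np.load('pics/w14.npz');a=[f[k] for k in('K','R','t')]
s=lambda L:[[190-.4+x/5,130-.4+y/5] for x,y in L]
st=ctrl.get_state();M=Ro.from_rotvec(st['tool_rot']).as_matrix();p=np.array(st['position'])
for n,L,z in(('outline',[(200,245),(461,245)],.012),('bottom',[(203,325),(475,325)],.032),('top',[(176,389),(503,389)],.058),('board',[(117,110),(545,110)],.012)):
    q=onplane(s(L),*a,z); print(n,((q-p)@M*1000).round(1)[:,:2].tolist())
E
```

```text
outline [[28.6, -18.2], [28.6, 16.4]]
bottom [[23.4, -16.1], [23.4, 16.6]]
top [[24.3, -16.5], [24.2, 17.1]]
board [[46.6, -28.5], [46.5, 26.9]]
```

```bash
python3 -m handwheel '[[0.03,0.003,-0.001,0.01,0,0,0],[0.03,0,0,0.007,0,0,0],[0.03,0,0,0,0,0,0],[0.03,0,0,0,0,0,0]]'
python3 cap.py w15; python3 - <<'E'
from h import *
tgt(.6244,-.1728,.015,8.8)
f=np.load('pics/w15.npz');im=f['im'].astype(int)
for u in range(236,278,8): print(u,[tuple(x) for x in im[168:190,u][:, [0,2]].tolist()])
for v in (172,176,180,184): print(v,[tuple(x) for x in im[v,222:236][:, [0,2]].tolist()],[tuple(x) for x in im[v,276:292][:, [0,2]].tolist()])
E
```

```text
time: 21.42
position: [0.6223, -0.1709, 0.0147]
tool_rot: [-2.041, -2.387, 0.0]
ft_force: [0.3, 0.3, -2.1]
grip_width: 0.388
grip_force: 30.0
t 21.48 pos [ 0.6223 -0.1709  0.0148] yaw_y 8.9 tilt [-0.02 -0.  ] j7 0.66 grip 33.9 30.0 F [ 0.5 -0.4 -2.7]
 shift mm [-2.2  1.8 -0.2] then turn z 0.1 or -179.9
236 [(36, 218), (41, 217), (41, 217), (32, 218), (37, 216), (37, 217), (33, 216), (38, 217), (45, 219), (40, 218), (39, 218), (37, 218), (37, 217), (41, 219), (33, 218), (30, 217), (34, 217), (33, 217), (44, 219), (41, 218), (40, 218), (41, 219)]
244 [(30, 218), (31, 218), (46, 221), (31, 219), (41, 220), (37, 219), (35, 220), (40, 220), (35, 220), (29, 220), (31, 219), (36, 220), (40, 221), (34, 219), (40, 220), (38, 220), (43, 221), (38, 220), (45, 219), (37, 220), (36, 217), (29, 217)]
252 [(42, 219), (32, 216), (37, 216), (37, 218), (42, 218), (29, 216), (40, 220), (42, 220), (41, 220), (35, 220), (39, 220), (37, 220), (41, 221), (41, 219), (39, 219), (41, 221), (38, 219), (36, 219), (38, 219), (42, 218), (36, 217), (35, 218)]
260 [(32, 215), (35, 216), (44, 218), (39, 217), (34, 2
[... 1329 characters left out ...]
 215), (40, 217), (39, 218)]
180 [(42, 217), (38, 216), (37, 216), (44, 220), (41, 218), (43, 218), (41, 219), (38, 219), (44, 221), (43, 220), (46, 219), (37, 217), (39, 218), (36, 218)] [(40, 217), (43, 217), (34, 217), (39, 217), (41, 218), (43, 218), (34, 217), (33, 217), (33, 218), (39, 217), (36, 219), (41, 219), (43, 218), (41, 218), (38, 216), (38, 218)]
184 [(31, 217), (43, 219), (35, 218), (37, 219), (34, 217), (47, 220), (38, 219), (35, 219), (38, 218), (42, 219), (38, 217), (40, 219), (35, 218), (42, 219)] [(35, 216), (31, 217), (36, 217), (38, 216), (39, 217), (40, 219), (34, 218), (38, 217), (38, 216), (36, 218), (35, 216), (35, 217), (39, 218), (28, 213), (33, 215), (40, 216)]
```

```bash
cat > edg.py <<'E'
import sys
from h import *
f=np.load(f'pics/{sys.argv[1]}.npz');im=f['im'].astype(int)
mn=im.min(2); r0,r1,c0,c1=map(int,sys.argv[2:])
for v in range(r0,r1): print(v,' '.join(f'{x:3d}' for x in mn[v,c0:c1:2]))
E
python3 edg.py w15 188 206 216 302
```

```text
188  35  36  35  45  42  41  35  36  41  40  40  31  43  34  36  34  32  35  36  43  43  45  38  39  37  42  30  36  41  32  42  37  35  40  38  40  35  32  38  39  43  39  35
189  40  42  35  31  28  34  40  41  38  36  41  40  38  34  29  43  38  42  35  40  48  42  39  39  37  38  31  37  38  39  37  40  40  37  35  43  40  38  41  35  32  44  38
190  36  33  41  33  38  29  42  42  38  41  42  44  27  42  39  34  42  39  38  31  44  33  35  39  34  46  39  38  36  32  37  39  35  36  36  41  33  27  34  35  39  38  39
191  37  42  36  43  42  37  40  32  40  42  44  37  33  38  39  41  39  41  36  31  39  34  36  35  33  40  18  36  45  28  44  33  33  34  34  39  42  33  39  40  43  38  39
192  36  36  35  38  42  38  43  43  38  34  36  24  37  36  29  41  33  29  41  27  27  38  26  35  31  30  33  34  44  36  27  36  35  38  38  33  36  42  32  43  39  34  35
193  40  45  42  39  39  46  30  31  44  44  44  54  48  47  47  46  47  47  41  50  47  46  45  48  45  45  49  45  49  42  49  46  45  40  44  10  21  35  38  36  33  37  36
194  31  35  36  36  39  31  37  97 105 105 
[... 1367 characters left out ...]
  32  40  35  45  41  27 133 133 133 135 128 128 130 125 130 129 130 129 126 128 132 129 123 123 124 128 129 124 130 129 128 129 127 129 121 127 106  36  34  39  48  36  38
203  31  37  44  37  43  42 132 129 130 133 131 131 128 134 134 130 134 136 137 131 130 131 131 125 129 127 129 131 132 127 124 126 131 132 130 122 106  34  40  40  33  36  35
204  32  39  46  38  34  89 132 140 133 134 134 135 133 133 136 141 133 135 134 131 130 130 131 125 127 134 133 135 131 130 129 133 129 133 131 129 120  29  37  34  39  37  40
205  31  34  36  42  38  98 137 135 133 132 136 133 134 134 132 136 138 137 135 133 137 129 132 131 132 128 130 133 136 132 134 136 134 128 132 131 124  49  39  34  41  41  39
```

```bash
python3 -m handwheel '[[0.03,0,0,-0.001,0,0,0],[0.03,-0.0005,0.002,0,0,0,0],[0.03,0,0,0.001,0,0,0],[0.03,0,0,0,0,0,0]]'
python3 cap.py w16; python3 edg.py w16 192 198 224 296; python3 edg.py w16 198 206 280 296
```

```text
time: 21.98
position: [0.6245, -0.171, 0.0149]
tool_rot: [-2.041, -2.388, 0.0]
ft_force: [0.0, 0.5, -1.6]
grip_width: 0.389
grip_force: 30.0
192  33  29  17  16  21  25  17  21  31  20  14  21  14  18  19  17  16  22  21  20  23  20  31  28  28  25  28  32  36  32  35  40  32  38  41  38
193  42  37  89 212 152 153 155 155 155 157 154 155 154 155 153 153 155 156 153 153 135 132 127 129 125 131  91  74  75  72  76  37  31  40  37  42
194  44  30 166 233 132 135 134 130 132 136 133 137 136 138 136 129 134 132 133 130 125 123 124 126 122 124 107 106 107 108 110  47  37  38  42  39
195  37  31 181 201 108 102 107 110 107 108 106 109 109 108 106 106 104 103 103 105 105 105 106 102 104 105 105 107 104 109 102  66  31  39  38  37
196  39  36 188 152 118 116 117 115 116 112 118 116 114 115 114 115 118 116 108 110 111 112 112 116 112 115 113 115 117 116 114  91  31  27  40  38
197  36  32 147 119 117 121 117 118 117 115 116 117 119 118 119 115 115 110 117 114 113 117 116 115 120 116 120 114 121 119 116 104  34  38  44  40
198 118 119 113 112  30  40  43  37
199 118 122 122 105  41  37  37  34
200 129 121 121 120  65  30  39  40
201 126 126 124 120  69  24  36  46
202 124 127 125 121  91  32  35  33
203 132 130 129 127 112  34  38  40
204 131 131 130 129 123  32  33  33
205 132 130 131 129 122  51  42  35
```

```bash
python3 - <<'E'
from h import *
for n in('w15','w16'):
    im=np.load(f'pics/{n}.npz')['im']; print(n)
    for v in(193,194,195,196,197): print(v,im[v,224:236].min(1).tolist(),im[v,278:294].min(1).tolist())
    hsv=cv2.cvtColor(im,cv2.COLOR_BGR2HSV); r=(hsv[...,1]>150)&((hsv[...,0]<8)|(hsv[...,0]>172))
    for v in(172,185,194): c=np.flatnonzero(r[v,180:340])+180; print('board',v,c.min(),c.max())
E
```

```text
w15
193 [39, 35, 46, 37, 30, 33, 31, 40, 44, 47, 44, 47] [46, 45, 45, 44, 40, 43, 44, 28, 10, 13, 21, 24, 35, 40, 38, 34]
194 [39, 36, 31, 46, 37, 28, 97, 108, 105, 104, 105, 103] [98, 102, 103, 100, 101, 99, 96, 125, 190, 206, 156, 77, 29, 39, 39, 37]
195 [36, 39, 44, 38, 41, 47, 105, 105, 106, 113, 108, 108] [105, 104, 107, 107, 105, 105, 97, 105, 255, 255, 248, 110, 24, 29, 38, 37]
196 [37, 42, 35, 36, 25, 79, 114, 116, 122, 115, 117, 113] [112, 112, 117, 113, 111, 111, 109, 91, 243, 255, 251, 113, 19, 34, 36, 30]
197 [35, 35, 35, 38, 28, 105, 120, 121, 122, 121, 119, 121] [114, 117, 119, 118, 115, 117, 115, 97, 165, 255, 252, 113, 21, 32, 39, 37]
board 172 213 307
board 185 214 306
board 194 214 306
w16
193 [42, 31, 37, 29, 89, 187, 212, 169, 152, 156, 153, 151] [74, 75, 75, 72, 72, 74, 76, 45, 37, 37, 31, 39, 40, 39, 37, 35]
194 [44, 31, 30, 21, 166, 255, 233, 135, 132, 137, 135, 136] [106, 103, 107, 104, 108, 104, 110, 82, 47, 37, 37, 34, 38, 34, 42, 37]
195 [37, 39, 31, 15, 181, 255, 201, 97, 108, 115, 102, 107] [107, 105, 104, 106, 109, 106, 102, 117, 66, 18, 31, 47, 39, 47, 38, 36]
196 [39, 32, 36, 16, 188, 236, 152, 110, 118, 119, 116, 114] [115, 111, 117, 113, 116, 116, 114, 103, 91, 40, 31, 31, 27, 38, 40, 38]
197 [36, 35, 32, 17, 147, 148, 119, 117, 117, 119, 121, 121] [114, 118, 121, 115, 119, 118, 116, 113, 104, 61, 34, 44, 38, 35, 44, 36]
board 172 210 303
board 185 210 302
board 194 211 302
```

```bash
python3 -m handwheel '[[0.03,0,0,-0.001,0,0,0],[0.03,0.0003,-0.001,0,0,0,0],[0.03,0,0,0.001,0,0,0],[0.03,0,0,0.0003,0,0,0]]'
python3 cap.py w17
python3 -m handwheel '[[0.035,0,0,0,0,0,0],[0.04,0,0,0,0,0,0],[0.055,0,0,0,0,0,0],[0.055,0,0,-0.03,0,0,0],[0.055,0,0,-0.05,0,0,0],[0.055,0,0,-0.05,0,0,0],[0.055,0,0,-0.05,0,0,0],[0.055,0,0,0,0,0,0],[0.055,0,0,0,0,0,0]]'
python3 cap.py w18; python3 - <<'E'
from h import *
im=np.load('pics/w17.npz')['im']
for v in(193,194,195,196): print(v,im[v,224:236].min(1).tolist(),im[v,278:294].min(1).tolist())
tgt(.488,-.405,.15,-19.5)
f=np.load('pics/w18.npz');a=[f[k] for k in('K','R','t')]
p=cloud(f['d'],*a).reshape(-1,3)
q=p[(p[:,2]>.033)&(p[:,2]<.043)&(np.hypot(p[:,0]-.6245,p[:,1]+.172)<.045)]
print(len(q),q.mean(0),rect(q))
G=dict(hue=((65,60,40),(90,255,255)),hue2=((65,60,40),(90,255,255)))
outline(f,(.508,-.112),**G)
f=np.load('pics/w13.npz');outline(f,(.508,-.112),**G)
E
```

```text
time: 22.52
position: [0.6234, -0.1709, 0.0147]
tool_rot: [-2.042, -2.388, -0.0]
ft_force: [-0.7, 0.4, -2.7]
grip_width: 0.39
grip_force: 30.0
time: 23.7
position: [0.6233, -0.1707, 0.1944]
tool_rot: [-2.041, -2.387, -0.0]
ft_force: [0.4, 0.0, 0.2]
grip_width: 0.634
grip_force: 0.0
193 [39, 39, 35, 44, 31, 42, 56, 54, 50, 48, 43, 47] [49, 43, 43, 49, 43, 48, 43, 24, 18, 25, 39, 46, 37, 31, 38, 32]
194 [45, 39, 39, 38, 41, 33, 96, 107, 102, 104, 108, 102] [102, 101, 99, 105, 103, 103, 93, 150, 188, 111, 21, 35, 30, 34, 43, 34]
195 [34, 38, 37, 34, 32, 43, 109, 103, 111, 110, 107, 110] [108, 103, 106, 105, 106, 104, 99, 109, 255, 169, 21, 29, 33, 36, 36, 44]
196 [44, 42, 37, 33, 29, 82, 120, 118, 120, 121, 116, 120] [112, 112, 114, 115, 116, 111, 116, 94, 178, 116, 28, 42, 42, 34, 37, 38]
t 23.75 pos [ 0.6228 -0.1705  0.1935] yaw_y 8.9 tilt [-0.11  0.04] j7 0.57 grip 55.0 0.0 F [-0.1  0.2 -0.4]
 shift mm [-210.7 -169.5   43.6] then turn z 28.4 or -151.6
1128 [ 0.62359585 -0.17136927  0.037514  ] (0.6234097900390625, -0.1720354309082031, 33.83279800415039, 52.074317932128906, 9.576827049255371)
board [122  57] [186 142] [ 0.493  -0.1068 55.1964 87.6177 18.4628]
outline (132, 65, 42, 69) [ 0.4916 -0.106  31.2102 71.0246 18.3463]
board [143   0] [209  94] [ 0.4929 -0.1066 55.3248 88.0136 18.2187]
outline (154, 9, 43, 76) [ 0.4917 -0.106  31.0544 71.1077 18.4186]
```

```bash
python3 -m handwheel '[[0.055,-0.042,-0.034,0,0,0,0],[0.055,-0.042,-0.034,0,0,0,0],[0.055,-0.042,-0.034,0,0,0,0],[0.055,-0.042,-0.034,0,0,0,0],[0.055,-0.042,-0.034,0,0,0,0],[0.055,0,0,0,0,0,9.8],[0.055,0,0,0,0,0,9.8],[0.055,0,0,0,0,0,9.8],[0.055,0,0,0,0,0,0],[0.055,0,0,0,0,0,0]]'
python3 cap.py w19; python3 - <<'E'
from h import *
f=np.load('pics/w19.npz');a=[f[k] for k in('K','R','t')]
p=cloud(f['d'],*a).reshape(-1,3); p=p[np.hypot(p[:,0]-.488,p[:,1]+.405)<.06]
q=p[(p[:,2]>.026)&(p[:,2]<.034)]; r=rect(q);print(len(q),q.mean(0),np.round(r,4))
tgt(r[0],r[1],.01,r[4])
E
```

```text
time: 25.0
position: [0.4879, -0.4044, 0.1938]
tool_rot: [-2.577, -1.794, 0.001]
ft_force: [0.3, -0.2, -0.3]
grip_width: 0.63
grip_force: 0.0
1450 [ 0.48854189 -0.41097794  0.0294158 ] [  0.4881  -0.412   29.8285  70.084  -25.4491]
t 25.05 pos [ 0.488  -0.4045  0.1941] yaw_y -20.3 tilt [-0.05  0.03] j7 0.54 grip 55.0 0.0 F [-0.2  0.1  0.1]
 shift mm [ -7.1   2.9 184.1] then turn z 5.1 or -174.9
```

```bash
python3 -m handwheel '[[0.055,-0.007,0.003,0.05,0,0,5.1],[0.055,0,0,0.05,0,0,0],[0.055,0,0,0.05,0,0,0],[0.055,0,0,0.025,0,0,0],[0.055,0,0,0.01,0,0,0],[0.055,0,0,0,0,0,0],[0.055,0,0,0,0,0,0]]' 25
python3 -c "
from h import *
tgt(.4881,-.412,.008,-25.4)"
```

```text
time: 25.92
position: [0.4894, -0.4132, 0.0113]
tool_rot: [2.656, 1.674, 0.002]
ft_force: [-0.3, -0.2, -0.3]
grip_width: 0.631
grip_force: 0.0
t 25.93 pos [ 0.4894 -0.4132  0.0113] yaw_y -25.5 tilt [ 0.12 -0.08] j7 0.58 grip 54.9 0.0 F [-0.3 -0.2 -0.3]
 shift mm [ 0.5 -1.7  3.3] then turn z -0.1 or 179.9
```

```bash
python3 -m handwheel '[[0.055,0.0005,-0.001,0.001,0,0,0],[0.055,0,0,0,0,0,0],[0.025,0,0,0,0,0,0],[0.025,0,0,0,0,0,0],[0.025,0,0,0,0,0,0],[0.025,0,0,0,0,0,0],[0.025,0,0,0,0,0,0]]' 25
python3 -m handwheel '[[0.025,0,0,-0.01,0,0,0],[0.025,0,0,-0.03,0,0,0],[0.025,0,0,-0.06,0,0,0],[0.025,0,0,-0.05,0,0,0],[0.025,0,0,0,0,0,0],[0.025,0,0,0,0,0,0]]' 
python3 -c "
from h import *
tgt(.4918,-.106,.16,18.4)"
```

```text
time: 26.8
position: [0.4879, -0.4115, 0.0087]
tool_rot: [-2.658, -1.675, -0.0]
ft_force: [0.3, -0.2, -1.5]
grip_width: 0.343
grip_force: 25.0
time: 27.55
position: [0.4876, -0.4109, 0.1583]
tool_rot: [-2.657, -1.674, -0.001]
ft_force: [1.4, 0.6, -2.6]
grip_width: 0.343
grip_force: 25.0
t 27.55 pos [ 0.4876 -0.4109  0.1583] yaw_y -25.6 tilt [-0.02  0.06] j7 0.49 grip 29.8 25.0 F [ 1.4  0.6 -2.6]
 shift mm [ 276.9 -127.8   -1.4] then turn z -44.0 or 136.0
```

```bash
python3 - <<'E'
from h import *
for n in('top0','scene0','w1'):
    f=np.load(f'pics/{n}.npz');p=cloud(f['d'],*[f[k] for k in('K','R','t')])[f['d']>0.25]
    q=p[(p[:,2]>.07)&(p[:,2]<.6)&(p[:,0]>.3)&(p[:,0]<.8)&(p[:,1]<.3)&(p[:,1]>-.3)]
    if len(q): o=q[np.argsort(q[:,1])]; print(n,len(q),o[::max(1,len(o)//10)].round(3).tolist())
E
```

```text
top0 2125 [[0.486, 0.021, 0.294], [0.512, 0.055, 0.252], [0.551, 0.087, 0.181], [0.551, 0.11, 0.181], [0.496, 0.134, 0.17], [0.505, 0.156, 0.279], [0.465, 0.181, 0.226], [0.425, 0.206, 0.187], [0.403, 0.237, 0.173], [0.378, 0.266, 0.181], [0.353, 0.299, 0.174]]
scene0 1684 [[0.485, 0.022, 0.29], [0.518, 0.047, 0.229], [0.535, 0.072, 0.182], [0.547, 0.09, 0.149], [0.57, 0.118, 0.121], [0.512, 0.138, 0.275], [0.49, 0.164, 0.268], [0.459, 0.192, 0.203], [0.437, 0.216, 0.158], [0.397, 0.253, 0.16], [0.306, 0.3, 0.123]]
w1 2408 [[0.487, 0.023, 0.293], [0.488, 0.034, 0.301], [0.497, 0.04, 0.301], [0.517, 0.045, 0.237], [0.516, 0.051, 0.257], [0.506, 0.056, 0.302], [0.51, 0.062, 0.301], [0.539, 0.069, 0.219], [0.533, 0.084, 0.2], [0.528, 0.094, 0.178], [0.515, 0.11, 0.173]]
```

```bash
python3 -m handwheel '[[0.025,0.046,-0.0213,0,0,0,0],[0.025,0.046,-0.0213,0,0,0,0],[0.025,0.046,-0.0213,0,0,0,0],[0.025,0.046,-0.0213,0,0,0,0],[0.025,0.046,-0.0213,0,0,0,0],[0.025,0,-0.0213,0,0,0,-8.8],[0.025,0,0,0,0,0,-8.8],[0.025,0,0,0,0,0,-8.8],[0.025,0,0,0,0,0,-8.8],[0.025,0,0,0,0,0,-8.8],[0.025,0,0,0,0,0,0]]' 
python3 cap.py w20; python3 - <<'E'
from h import *
G=dict(hue=((65,60,40),(90,255,255)),hue2=((65,60,40),(90,255,255)))
f=np.load('pics/w20.npz');outline(f,(.4925,-.1065),**G)
tgt(.4918,-.106,.0225,18.4)
E
```

```text
time: 28.92
position: [0.4706, -0.1485, 0.1573]
tool_rot: [-1.837, -2.545, 0.003]
ft_force: [-0.5, -0.5, -1.6]
grip_width: 0.34
grip_force: 25.0
board [264 107] [317 188] [ 0.4928 -0.1065 55.3063 86.7529 18.4456]
outline (268, 114, 45, 67) [ 0.4926 -0.1055 47.2027 70.5349 18.3803]
t 28.98 pos [ 0.4709 -0.1486  0.1576] yaw_y 18.3 tilt [-0.14 -0.  ] j7 0.6 grip 29.7 25.0 F [-0.1 -0.3 -1.3]
 shift mm [ 33.7  33.5 135. ] then turn z -0.1 or 179.9
```

```bash
python3 -m handwheel '[[0.025,0.0175,0.0165,0,0,0,0],[0.025,0.0175,0.0165,0.04,0,0,0],[0.025,0,0,0.045,0,0,0],[0.025,0,0,0.035,0,0,0],[0.025,0,0,0,0,0,0],[0.025,0,0,0,0,0,0],[0.025,0,0,0,0,0,0]]' 
python3 -c "
from h import *
tgt(.4915,-.1045,.021,18.4)"
```

```text
time: 29.85
position: [0.4935, -0.1054, 0.0404]
tool_rot: [1.836, 2.546, 0.003]
ft_force: [0.1, 0.0, -1.7]
grip_width: 0.348
grip_force: 25.0
t 29.85 pos [ 0.4935 -0.1054  0.0404] yaw_y 18.4 tilt [0.18 0.03] j7 0.67 grip 30.3 25.0 F [ 0.1  0.  -1.7]
 shift mm [ 1.5 -1.7 19.4] then turn z 0.0 or -180.0
```

```bash
python3 -m handwheel '[[0.025,0,0,0.01,0,0,0],[0.025,0,0,0.004,0,0,0],[0.025,0,0,0,0,0,0],[0.025,0,0,0,0,0,0]]' 
python3 cap.py w21; python3 - <<'E'
from h import *
tgt(.4915,-.1045,.021,18.4)
f=np.load('pics/w21.npz');im=f['im'];mn=im.min(2).astype(int);hsv=cv2.cvtColor(im,cv2.COLOR_BGR2HSV)
g=(hsv[...,0]>65)&(hsv[...,0]<92)&(hsv[...,1]>70)
w=(mn>170); k=np.zeros_like(w);k[120:235,200:310]=1
for v in range(150,235,3):
    c=np.flatnonzero(g[v,190:330])+190; d=np.flatnonzero(w[v,190:330])+190
    print(v,(c.min(),c.max()) if len(c) else '-',(d.min(),d.max(),len(d)) if len(d) else '-',mn[v,230:290:10].tolist())
E
```

```text
time: 30.35
position: [0.4921, -0.1053, 0.0248]
tool_rot: [1.837, 2.548, 0.0]
ft_force: [-0.0, 0.3, -1.2]
grip_width: 0.348
grip_force: 25.0
t 30.4 pos [ 0.4922 -0.1053  0.0249] yaw_y 18.4 tilt [ 0.02 -0.  ] j7 0.69 grip 30.0 25.0 F [ 0.1 -0.1 -0.9]
 shift mm [ 1.  -0.4  3.9] then turn z 0.0 or -180.0
150 - (np.int64(223), np.int64(329), 89) [154, 161, 171, 185, 191, 182]
153 - (np.int64(221), np.int64(329), 87) [155, 151, 172, 186, 188, 182]
156 - (np.int64(201), np.int64(329), 34) [141, 140, 142, 154, 156, 158]
159 (np.int64(212), np.int64(300)) (np.int64(199), np.int64(329), 51) [175, 170, 166, 169, 165, 168]
162 (np.int64(212), np.int64(300)) (np.int64(196), np.int64(329), 34) [112, 115, 112, 114, 116, 115]
165 (np.int64(212), np.int64(300)) (np.int64(190), np.int64(329), 51) [118, 116, 116, 114, 118, 115]
168 (np.int64(212), np.int64(300)) (np.int64(190), np.int64(329), 54) [112, 111, 114, 118, 118, 114]
171 (np.int64(212), np.int64(300)) (np.int64(190), np.int64(329), 52) [118, 110, 111, 109, 115, 114]
174 (np.int64(212), np.int64(300)) (np.int64(190), np.int64(329), 94) [112, 
[... 1273 characters left out ...]
t64(190), np.int64(207), 18) [131, 155, 148, 161, 159, 154]
216 (np.int64(214), np.int64(298)) (np.int64(190), np.int64(206), 12) [133, 157, 148, 160, 157, 153]
219 (np.int64(214), np.int64(298)) (np.int64(190), np.int64(324), 22) [119, 153, 150, 161, 164, 159]
222 (np.int64(214), np.int64(216)) (np.int64(200), np.int64(316), 4) [94, 154, 163, 163, 157, 160]
225 (np.int64(214), np.int64(216)) (np.int64(200), np.int64(316), 5) [91, 151, 155, 162, 169, 152]
228 (np.int64(215), np.int64(215)) (np.int64(200), np.int64(273), 10) [80, 150, 157, 166, 154, 152]
231 - (np.int64(200), np.int64(269), 10) [55, 147, 156, 161, 167, 154]
234 - (np.int64(201), np.int64(255), 4) [43, 147, 164, 158, 160, 152]
```

```bash
python3 -m handwheel '[[0.025,0.001,0,0.002,0,0,0],[0.025,0,0,0.001,0,0,0],[0.025,0,0,0,0,0,0],[0.025,0,0,0,0,0,0]]' 
cat > fin.py <<'E'
import sys
from h import *
tgt(.4915,-.1045,.021,18.4)
im=np.load(f'pics/{sys.argv[1]}.npz')['im']; mn=im.min(2)
for v in range(170,184): print(v,mn[v,226:240].tolist(),mn[v,246:270:6].tolist(),mn[v,272:288].tolist())
E
python3 cap.py w22; python3 fin.py w22
```

```text
time: 30.9
position: [0.4918, -0.1043, 0.0218]
tool_rot: [1.837, 2.549, 0.0]
ft_force: [-0.7, 0.1, -0.7]
grip_width: 0.339
grip_force: 25.0
t 30.95 pos [ 0.4918 -0.1043  0.0218] yaw_y 18.4 tilt [0.01 0.  ] j7 0.7 grip 29.8 25.0 F [ 0.7 -1.  -1.1]
 shift mm [-0.1 -0.3  0.8] then turn z 0.0 or -180.0
170 [116, 118, 117, 118, 117, 117, 118, 121, 117, 116, 113, 116, 115, 114] [114, 117, 118, 115] [113, 116, 115, 115, 117, 116, 116, 116, 116, 113, 117, 115, 117, 116, 106, 129]
171 [119, 116, 118, 115, 117, 116, 116, 116, 114, 114, 117, 111, 114, 110] [116, 112, 115, 114] [116, 118, 110, 121, 122, 115, 117, 114, 120, 115, 118, 117, 116, 119, 103, 180]
172 [112, 114, 117, 119, 118, 117, 116, 118, 114, 114, 117, 114, 112, 113] [115, 118, 113, 115] [118, 119, 115, 117, 118, 115, 119, 119, 119, 116, 122, 117, 120, 117, 109, 200]
173 [117, 116, 114, 115, 118, 118, 114, 118, 118, 112, 114, 114, 110, 107] [113, 118, 115, 114] [115, 116, 117, 115, 120, 118, 118, 118, 117, 119, 117, 118, 113, 115, 107, 137]
174 [118, 119, 115, 118, 113, 115, 114, 110, 109, 114, 116, 117, 115, 114] [117, 116, 121, 1
[... 897 characters left out ...]
, 87, 80, 78, 102, 113, 119, 118, 118]
180 [113, 113, 117, 116, 116, 101, 87, 77, 80, 82, 65, 108, 152, 153] [158, 148, 151, 139] [160, 167, 154, 153, 163, 163, 112, 80, 87, 84, 79, 85, 114, 116, 118, 116]
181 [115, 115, 116, 111, 116, 95, 79, 81, 88, 80, 71, 112, 152, 157] [158, 148, 154, 146] [161, 165, 151, 151, 154, 159, 113, 83, 80, 81, 76, 69, 97, 117, 119, 120]
182 [115, 116, 115, 118, 112, 94, 82, 88, 86, 82, 70, 109, 154, 157] [159, 155, 152, 157] [161, 161, 147, 147, 151, 150, 112, 82, 74, 84, 81, 74, 94, 119, 119, 120]
183 [112, 117, 116, 120, 104, 94, 87, 90, 89, 75, 74, 116, 148, 159] [158, 153, 150, 156] [154, 155, 152, 147, 150, 151, 109, 83, 80, 84, 84, 78, 83, 114, 122, 117]
```

```bash
python3 -m handwheel '[[0.025,0,-0.0013,0,0,0,0],[0.025,0,0,0,0,0,0],[0.025,0,0,0,0,0,0]]' 
python3 cap.py w23; python3 fin.py w23; python3 - <<'E'
from h import *
for n in('w22','w23'):
    hsv=cv2.cvtColor(np.load(f'pics/{n}.npz')['im'],cv2.COLOR_BGR2HSV)
    g=(hsv[...,0]>65)&(hsv[...,0]<92)&(hsv[...,1]>70)
    for v in (165,175,190): c=np.flatnonzero(g[v,190:330])+190; print(n,v,c.min(),c.max(),(c.min()+c.max())/2)
E
```

```text
time: 31.32
position: [0.4905, -0.1047, 0.0218]
tool_rot: [1.837, 2.549, 0.0]
ft_force: [0.6, -0.6, -1.8]
grip_width: 0.347
grip_force: 25.0
t 31.38 pos [ 0.4906 -0.1047  0.0218] yaw_y 18.4 tilt [0.01 0.01] j7 0.7 grip 29.6 25.0 F [-1.  0. -1.]
 shift mm [-0.1  0.9  0.8] then turn z 0.0 or -180.0
170 [116, 113, 119, 115, 120, 117, 115, 116, 114, 116, 115, 110, 115, 113] [115, 115, 118, 113] [118, 114, 116, 121, 118, 118, 114, 121, 113, 117, 119, 114, 115, 115, 117, 115]
171 [115, 118, 117, 116, 115, 115, 115, 115, 116, 117, 117, 113, 118, 111] [118, 115, 115, 117] [117, 118, 117, 120, 115, 120, 119, 117, 119, 116, 115, 115, 118, 119, 116, 115]
172 [115, 115, 115, 116, 115, 118, 118, 116, 118, 119, 115, 115, 115, 116] [115, 115, 115, 113] [112, 116, 111, 114, 116, 118, 116, 116, 119, 116, 121, 117, 120, 117, 116, 117]
173 [118, 118, 119, 116, 114, 113, 119, 118, 119, 116, 115, 113, 115, 111] [113, 114, 116, 114] [116, 118, 116, 117, 117, 118, 116, 118, 121, 118, 120, 118, 116, 118, 120, 119]
174 [112, 113, 116, 116, 117, 117, 113, 118, 115, 115, 111, 114, 114, 113] [115, 117, 117, 119
[... 1026 characters left out ...]
66, 165, 152, 152, 160, 162, 109, 85, 83, 81, 84, 85, 113, 122, 117, 117]
181 [114, 117, 115, 116, 118, 94, 79, 84, 87, 78, 74, 108, 153, 158] [161, 148, 154, 147] [159, 164, 154, 150, 159, 154, 112, 82, 82, 77, 74, 61, 94, 117, 117, 117]
182 [114, 118, 113, 117, 114, 91, 78, 85, 86, 79, 71, 109, 152, 159] [158, 155, 152, 155] [161, 158, 147, 148, 152, 150, 110, 80, 79, 80, 79, 78, 94, 114, 123, 118]
183 [114, 110, 115, 118, 106, 89, 85, 90, 91, 78, 68, 113, 152, 160] [159, 154, 151, 152] [155, 159, 148, 149, 153, 151, 112, 82, 81, 82, 87, 81, 81, 115, 118, 120]
w22 165 211 301 256.0
w22 175 211 300 255.5
w22 190 212 300 256.0
w23 165 213 303 258.0
w23 175 214 302 258.0
w23 190 214 302 258.0
```

Outline and tube are now symmetric in the image to within half a millimetre, so I'll lower and release.

```bash
python3 -m handwheel '[[0.025,0,0.0003,0.001,0,0,0],[0.025,0,0,0.0002,0,0,0],[0.025,0,0,0,0,0,0],[0.032,0,0,0,0,0,0],[0.04,0,0,0,0,0,0],[0.05,0,0,0,0,0,0],[0.05,0,0,-0.03,0,0,0],[0.05,0,0,-0.05,0,0,0],[0.05,0,0,-0.05,0,0,0],[0.05,0,0,-0.05,0,0,0],[0.05,0,0,0,0,0,0],[0.05,0,0,0,0,0,0]]' 
python3 cap.py w24; python3 - <<'E'
from h import *
f=np.load('pics/w24.npz');a=[f[k] for k in('K','R','t')]
def top(X,c,lo,hi):
    p=X.reshape(-1,3);q=p[(p[:,2]>lo)&(p[:,2]<hi)&(np.hypot(p[:,0]-c[0],p[:,1]-c[1])<.045)]
    return (len(q),np.round(q.mean(0),4),np.round(rect(q),4)) if len(q)>9 else len(q)
print('tube',top(cloud(f['d'],*a),(.4915,-.105),.037,.046))
im,d=ctrl.get_image('top');ci=ctrl.camera_info('top');b=(ci['intrinsics'],ci['R'],ci['t']);X=cloud(d,*b)
for n,c,lo,hi in(('nut',(.614,-.342),.02,.03),('two',(.5025,-.271),.042,.054),('six',(.624,-.172),.033,.043),('tube',(.4915,-.105),.036,.047)): print(n,top(X,c,lo,hi))
o=np.load('pics/top0.npz')['im'];df=cv2.absdiff(im,o).max(2)
for n,(x0,y0,x1,y1) in dict(marker=(255,112,310,130),bracket=(178,120,212,156)).items(): print(n,'maxdiff',df[y0:y1,x0:x1].max(),df[y0:y1,x0:x1].mean().round(1))
tgt(0.49,-.105,.3,18.4)
E
```

```text
time: 32.88
position: [0.4904, -0.1044, 0.2]
tool_rot: [-1.836, -2.548, -0.0]
ft_force: [0.3, 0.2, -0.3]
grip_width: 0.577
grip_force: 0.0
tube (1526, array([ 0.4908, -0.1045,  0.0414]), array([ 0.4912, -0.1058, 29.71  , 70.2647, 17.9544]))
nut (45, array([ 0.6122, -0.3435,  0.0244]), array([ 0.6121, -0.3435, 22.2697, 25.2375, 45.2401]))
two (156, array([ 0.5015, -0.271 ,  0.047 ]), array([  0.5017,  -0.271 ,  25.4963,  49.4739, -10.4496]))
six (187, array([ 0.6228, -0.1728,  0.038 ]), array([ 0.6232, -0.1729, 34.6678, 51.5813,  9.0526]))
tube (20, array([ 0.5008, -0.1375,  0.0418]), array([  0.5006,  -0.1375,   4.3247,  27.5328, -71.2997]))
marker maxdiff 31 19.9
bracket maxdiff 215 102.3
t 32.98 pos [ 0.4897 -0.1044  0.199 ] yaw_y 18.4 tilt [-0.16 -0.01] j7 0.49 grip 50.3 0.0 F [-0.   0.9 -0.2]
 shift mm [  -0.5   -0.2 -101. ] then turn z 0.0 or -180.0
```

```bash
python3 -c "
from bench import ctrl
print(ctrl.close_job())"
```

```text
the job is handed in; nothing more can be done
None
```

I took the stack apart from the top down and set the nut, two-hole block, six-hole block and tube upright on their own boards in that order, each measuring within about 1.5 mm of its outline. I handed the job in at about 33 s; the bracket was hidden behind the arm in my last picture, so I did not re-check it, but the arm never worked near it.

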